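# Unlatch the scanner from its charging dock and clip it into the cart's spring holder

### The job

Get the medicine cart ready for the round: pinch the two white side buttons of the scanner handset together to unlatch it, lift it out of its charging dock and stand it upright on the rubber mat, letting go of it there. Then take it again by its front and back so that the buttons are not pressed, and push it straight down between the two steel spring jaws of the holder until its foot rests on the holder's floor; let go and leave it clipped there upright. Do not disturb the other things on the worktop.

Things in the scene. Friction and masses are not known exactly. Their poses are not given: they have to be found in the camera images.
- handset_centre (a point): Centre (60 mm above the underside) of the grey scanner handset, a loose upright block, 40 mm deep (its x) x 50 mm wide (its y) x 120 mm tall (its z, up), about 0.23 kg. The front (-x) has a dark window and a screen; front and back are flat, free to grasp. White spring buttons on both sides (y). At the start it stands latched in the dock, axes parallel to the dock's.
- button_left (a point): Centre of the outer face of the white button on the handset's +y side: 18 mm wide (x) x 22 mm tall, 6 mm proud of the side face, 25 mm above the handset's centre. The button on the -y side is its mirror image (62 mm over both). Both must be pressed flush and kept so to lift the handset out of the dock.
- catch_left (a joint): Inward travel of the +y button, m: 0 = out (sprung), 0.006 = flush with the side (about 4 N), stop at 0.0065. It carries a steel tooth (10 mm cube, 34 mm below the handset's centre) which stands 6 mm out of the same side under the dock's lip and is drawn in with the button.
- catch_right (a joint): The same for the button and tooth on the handset's -y side.
- dock_seat (a point): Centre of the pocket floor of the white charging dock, where the handset's foot stands at the start; 15 mm above the worktop, z up. The dock is fixed, 100 x 100 mm; the pocket is 43 mm (its x) x 53 mm (its y). Above this point its walls rise 25 mm at front and back (x) and, as lips over the teeth, 44 mm at the sides (y).
- mat_top (a point): Centre of the top of the black rubber mat, 120 x 120 mm, 4 mm thick, flat on the worktop, fixed.
- holder_seat (a point): Centre of the holder's floor, where the handset's foot must rest; 12 mm above the worktop, z up. Fixed grey base 90 mm (its x) x 134 mm (its y), with two steel spring jaws facing each other along its y, into which the handset's 50 mm width goes, either way round. Ledges 8 mm high at front and back of the floor, 46 mm apart (x), leave the handset 3 mm each side.
- jaw_left (a joint): Outward travel of the jaw on the holder's +y side, m: 0 = rest (42 mm between the jaws), 0.004 with the handset in, stop 0.014. A fork of two upright prongs 22 mm apart, the handset's tooth passing between; straight from 6 to 48 mm above the holder's floor, then flaring to a mouth 68 mm wide at 83 mm. Pushing the handset in takes about 10 N.
- jaw_right (a joint): The same for the jaw on the holder's -y side.
- cup: White medicine cup, 42 mm across, 36 mm tall, loose among the task's things. Leave it alone. Its point is the centre of its underside.
- jar: Small amber ointment jar, 38 mm across, 50 mm tall, loose among the task's things. Leave it alone. Its point is the centre of its underside.
- rinse: White bottle with blue cap, 66 mm across, 170 mm tall, at the back. Leave it alone. Its point is the centre of its underside.
- lotion: White bottle with white cap, 56 mm across, 140 mm tall, at the back. Leave it alone. Its point is the centre of its underside.
- carton: Flat paper carton, 60 x 110 x 35 mm, at the back. Leave it alone. Its point is the centre of its underside.
- tape: Roll of paper tape lying flat, 80 mm across, 25 mm tall, near the robot. Leave it alone. Its point is the centre of its underside.
Things that resemble listed ones, but are neither listed nor needed, are in the scene too. Several things look just like the part that bears mat_top: the one meant starts farthest from the robot's base.

How it is judged (in metres and radians):
On the way, in this order (a step that is already met when the one before it is completed fails the run):
1. both buttons of the handset are pressed in (each at least 4 mm) while it stands in the dock (value of joint each of catch_left, catch_right above 0.004 m and horizontal distance between handset_centre and dock_seat below 0.02 m and z of handset_centre in the frame of dock_seat below 0.07 m), for 0.1 s.
2. the handset stands upright on the rubber mat (its centre within 55 mm of the mat's centre), let go (horizontal distance between handset_centre and mat_top below 0.055 m and z of handset_centre in the frame of mat_top between 0.055 and 0.065 m and angle between handset_centre's own z axis and vertical below 0.1 rad and contact force between the fingers and handset below 0.1 N and linear speed of handset below 0.02 m/s), for 0.2 s.
3. the handset is lifted again by the fingers, at least 20 mm off the mat, with neither button pressed (each under 2 mm) (height (world z) of handset_centre above 0.084 m and value of joint each of catch_left, catch_right below 0.002 m and contact force between the fingers and handset above 1 N), for 0.2 s.
At the end, for the whole second after the job is handed in: The handset stands at rest in the holder between both jaws, each spread by more than 2 mm, its foot on the floor (at most 3.5 mm above it), within 6 mm of the seat's centre, upright within 0.06 rad and square to the jaws within 0.1 rad, let go (horizontal distance between handset_centre and holder_seat below 0.006 m and z of handset_centre in the frame of holder_seat between 0.056 and 0.0635 m and angle between handset_centre's own z axis and vertical below 0.06 rad and angle between the y axis of handset_centre and the y axis of holder_seat, either way round below 0.1 rad and value of joint each of jaw_left, jaw_right above 0.002 m and linear speed of handset below 0.02 m/s); the robot touches nothing.
It fails at once if one of the other loose things (cup, jar, two bottles, carton, tape) is moved more than 25 mm (distance of any of cup, jar, rinse, lotion, carton, tape from where it was at the start of the episode above 0.025 m).
It also fails if it takes over 70 s, if anything falls off the work surface, if the arm or the gripper's body presses on something with over 40 N, if the wrist force passes 120 N, or if a joint passes its speed limit or range.

### The arm

A 6-joint arm with a two-finger parallel gripper is mounted at the origin on the work surface. World frame = base frame: x ahead of the robot, y to its left, z up, the work surface at z = 0. Lengths are in m, angles in degrees, forces in N, time in s.
With the tool pointing down it reaches from about 0.3 to 0.775 m from the base axis. Payload 14.6 kg.
Tool frame: the origin (TCP) lies on the centre line of the jaws, within the pads' length; the fingertips stand 25 mm ahead of it and the grasp point (between the pads) lies 6 mm ahead of it (manip.tip_reach is the distance from the TCP to the fingertips, in m); z points along the fingers, x is the direction in which the jaws open and shut, and the axes are right-handed (so a half turn about z gives the same grasp; the last joint's range is limited). The gripper opens to 85 mm and grips with 20 to 120 N. Pads are 22 mm wide; open, the fingers measure 114 mm over their backs; the gripper's body (76 mm by 85 mm) begins 54 mm behind the grasp point. The pads swing forward as they close: fully open they stand 13 mm farther back than shut.
Start: joints at [-71.425, 17.183, 87.147, -0, 75.671, -3.816], TCP at [0.21, -0.509, 0.236] pointing down, gripper open.
Joint ranges: [-173.82, 173.82], [-45.26, 126.66], [13.44, 144.39], [-59.66, 239.66], [0, 175.72], [-146.38, 146.38]. Speed limits (degrees/s): [127.2, 127.2, 147.25, 180, 180, 180].

### API

Orientations are given as [roll, pitch, yaw] about the fixed x, y, z axes, in that order (R = Rz(yaw) Ry(pitch) Rx(roll)).
In Python, from workcell import manip gives the robot as it stands.
- The arm moves only by the tool play_rows, never from a script. Its argument "plan" is a list of rows, each an object of numbers: "x", "y", "z": the shift along the tool's x, y, z in m; "wx", "wy", "wz": the turn, a rotation vector about the tool's x, y, z in rad; "jaw": the closure, from 0 (fully open) to 1 (shut). A call has 1 to 20 rows; each row shifts and turns the commanded pose from where the row before left it, along the tool's axes as they then stand; what a row does not reach is not made up. A row lasts 1/12 s, in which the tool goes at most 41.7 mm and 7.16 degrees, less where a joint would pass 70% of its speed; a pose out of reach is approached as far as the arm can. A call with a gripper value outside its range is refused whole. The fingers move at their own pace and stop on an object; "squeeze" is the grip in N (left out, the last holds). Time passes only in rows, so rows that do not move let the fingers close. It gives the time, the measured TCP pose, the force and the opening at its end, in the units of the state.
- manip.get_obs(): the state, without advancing time (a new reading comes with each control period).
- manip.snapshot(name): name is "side" or "top"; returns a dict with "image" (400x640x3 uint8, red, green, blue), "K" (3x3 intrinsics, pixels), "D" ([k1, k2, p1, p2, k3] as OpenCV has them; the pictures are not rectified), "R" (3x3) and "t" (3): a world point X has camera coordinates R X + t. Camera axes: x right, y down, z forward; pixel columns grow to the right and rows downward; lengths in m; the calibration is good to about 2 mm. A picture is of the moment at which its call begins. There is no depth.
- manip.sign_off(): hands the job in, once; it reports no verdict.
The state is a dict: "clock": time; "qpos": joint angles; "joint_vel": joint speeds; "effort": joint torques, N m; "position": TCP position; "ee_rot": TCP orientation; "wrist_force": force on the tool from outside, world axes, zero at the start; "torque": the same for the moment, N m; "gripper_width": finger opening in m.
Only numpy, scipy, OpenCV 4.12 (cv2) and the standard library are available. Lean on these libraries where they do the work, as an engineer would, in place of code of your own. Each camera call takes 0.05 s, during which the arm holds its last target.

## Working session

There is one attempt and no reset: what is moved stays moved. The work goes in short steps, Python scripts to look and compute and a tool call to move; the robot and the scene stay as the last step left them, time stands still between calls to the robot, and variables do not carry over. Pictures are saved under pics/ and viewed, and the job is handed in when it is done.

Besides the shell and the picture viewer there is one more tool, called as name([rows], argument=value, ...), one row to a line, values as JSON. play_rows: Moves the arm, as the interface text tells. Its arguments: {"type":"object","properties":{"plan":{"type":"array"},"squeeze":{"type":"number"}},"required":["plan"]}

```bash
ls; mkdir -p pics; python3 - <<'E'
from workcell import manip
import cv2, numpy as np
for n in ("side","top"):
    s=manip.snapshot(n); cv2.imwrite(f"pics/{n}0.png",s["image"][:,:,::-1]); np.savez(f"{n}0.npz",**s)
    print(n,s["K"],s["D"],-s["R"].T@s["t"],s["R"])
print(manip.get_obs(),manip.tip_reach)
E
```

```text
pics
side [[426.93453446   0.         315.33420706]
 [  0.         426.93453446 200.36478466]
 [  0.           0.           1.        ]] [-0.11471263  0.          0.          0.          0.        ] [0.32634994 0.64949412 0.82434406] [[-0.95208129 -0.30565365 -0.01081958]
 [-0.22071021  0.71112007 -0.66752921]
 [ 0.21172676 -0.63315408 -0.744505  ]]
top [[474.31853066   0.         324.46300409]
 [  0.         474.31853066 198.22499561]
 [  0.           0.           1.        ]] [-0.11694728  0.          0.          0.          0.        ] [0.45781102 0.02291403 1.45855024] [[-0.02125621 -0.99974641  0.00743583]
 [-0.99728637  0.02067838 -0.07065621]
 [ 0.07048453 -0.00891753 -0.99747301]]
{'clock': 0.1, 'qpos': array([-7.14248074e+01,  1.72140301e+01,  8.71770444e+01,  5.34774476e-04,
        7.56725383e+01, -3.81479608e+00]), 'joint_vel': array([-0.03764988, -0.16836695, -0.07623203, -0.01738382,  0.03518989,
        0.03743306]), 'effort': array([ 3.16774887e-03, -5.44373524e+01, -3.62368870e+01,  4.85055443e-05,
        3.03301807e-03, -3.14463148e-05]), 'position': array([ 0.20944035, -0.50832908,  0.23576066]), 'ee_rot': array([-1.79995251e+02,  6.34374170e-02, -6.76101413e+01]), 'wrist_force': array([-0.44821174, -0.33939064,  0.02933883]), 'torque': array([ 0.02343987,  0.0021836 , -0.01162752]), 'gripper_width': 0.0852987793384049} 0.025
```

View pics/side0.png

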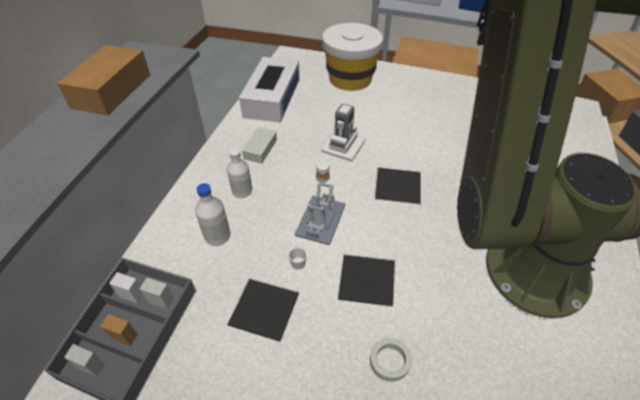

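View pics/top0.png

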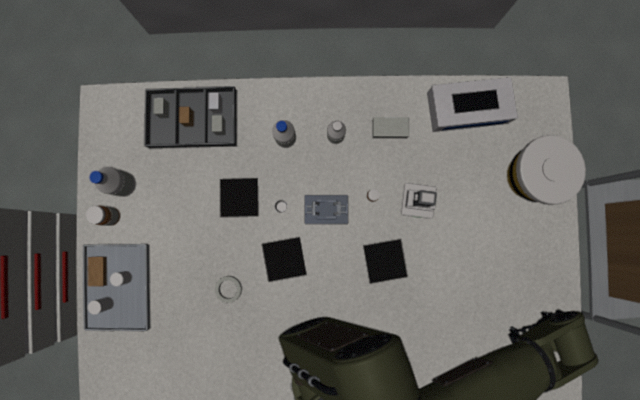

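Candidates: black mats at top-view (239,197), (284,259) and (385,261), of which the first looks farthest from the base. The handset and dock are at (420,200), and the holder is at (326,209). Close crops next, plus the ray-cast measurements.

```bash
cat > h.py <<'E'
import numpy as np, cv2
from workcell import manip
def load(n): 
    d=np.load(n); return {k:d[k] for k in d.files}
def ray(s,px):
    p=cv2.undistortPoints(np.array(px,float).reshape(-1,1,2),s["K"],s["D"]).reshape(-1,2)
    d=np.c_[p,np.ones(len(p))]@s["R"]; return -s["R"].T@s["t"], d
def onz(s,px,z):
    c,d=ray(s,px); return c+d*((z-c[2])/d[:,2])[:,None]
def proj(s,X):
    rv,_=cv2.Rodrigues(s["R"]); return cv2.projectPoints(np.array(X,float).reshape(-1,1,3),rv,s["t"],s["K"],s["D"])[0].reshape(-1,2)
E
python3 - <<'E'
from h import *
t=load("top0.npz"); s=load("side0.npz")
g=cv2.cvtColor(t["image"],cv2.COLOR_RGB2GRAY)
m=(g<45).astype(np.uint8)
for c in cv2.findContours(m,0,2)[0]:
    a=cv2.contourArea(c)
    if 900<a<2500:
        r=cv2.minAreaRect(c); print(r, onz(t,[r[0]],.004), np.linalg.norm(onz(t,[r[0]],.004)[0,:2]))
def crop(im,x,y,w,h,k): return cv2.resize(im[y:y+h,x:x+w,::-1],None,fx=k,fy=k,interpolation=cv2.INTER_CUBIC)
a=crop(t["image"],385,165,70,70,8); b=crop(t["image"],290,180,75,55,8)
c=crop(s["image"],310,90,70,80,7); d=crop(s["image"],285,160,75,90,6)
for n,i in zip("abcd",(a,b,c,d)): cv2.imwrite(f"pics/c0{n}.png",i)
E
```

```text
((384.9128112792969, 260.8389587402344), (37.190059661865234, 36.958343505859375), 79.99201965332031) [[ 0.3646718  -0.17099678  0.004     ]] 0.402772166552345
((283.7016296386719, 258.8885803222656), (37.255462646484375, 37.473976135253906), 79.50852966308594) [[0.3775286 0.1382902 0.004    ]] 0.4020597214812286
((622.5, 225.0), (48.0, 33.0), 90.0) [[ 0.45347624 -0.95505707  0.004     ]] 1.0572486515792756
((239.0, 197.0), (36.0, 36.0), 90.0) [[0.5698403  0.27322859 0.004     ]] 0.6319587250779812
```

View pics/c0a.png

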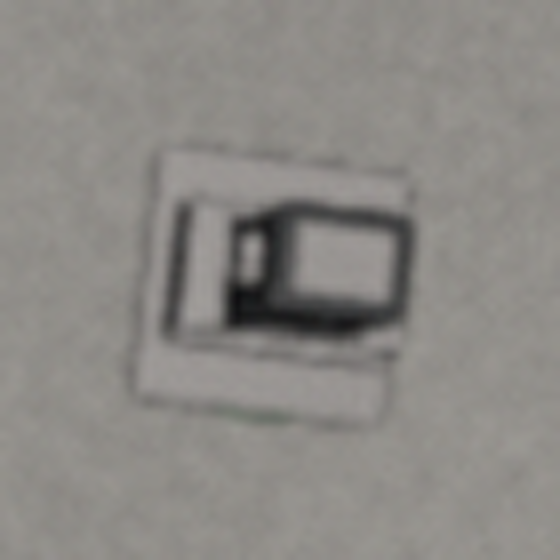

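View pics/c0b.png

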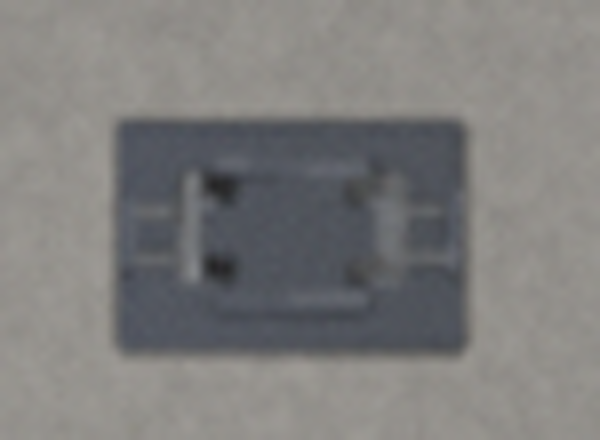

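View pics/c0c.png

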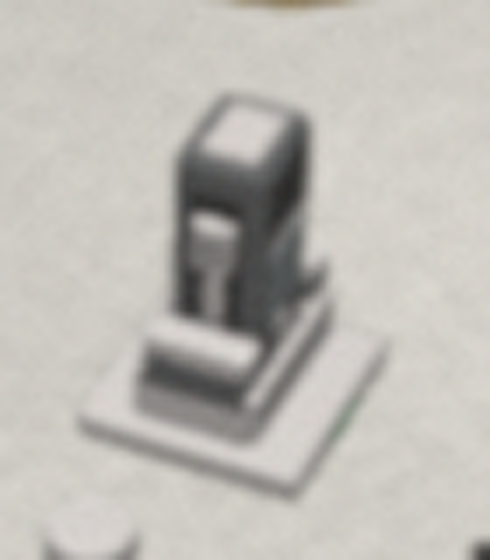

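View pics/c0d.png

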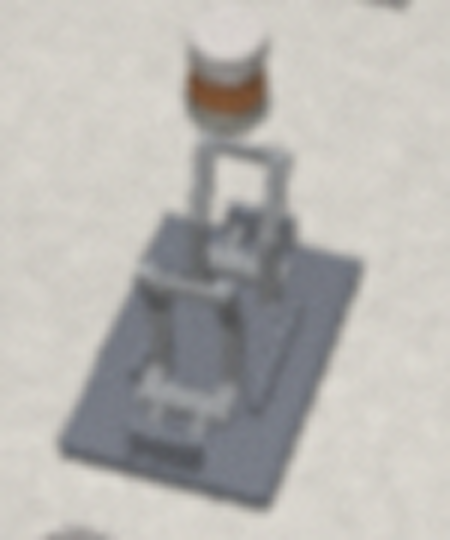

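```bash
python3 - <<'E'
from h import *
t=load("top0.npz"); s=load("side0.npz")
def c2p(c,k,o): return (np.array(c,float)+.5)/k-.5+np.array(o)
def rect(P):
    r=cv2.minAreaRect((P[:,:2]*1000).astype(np.float32)); return r
pc=c2p([(162,150),(412,178),(380,420),(136,403)],8,(385,165))
for z in (0.,.008,.015): P=onz(t,pc,z); print("dock top",z,rect(P))
pc=c2p([(165,420)[:0] or (80,420),(295,497),(388,345)],7,(310,90))
for z in (0.,.008,.015): P=onz(s,pc,z); print("dock side",z,P.round(4).tolist(), (P[0]+P[2])/2)
# holder
pc=c2p([(118,120),(468,122),(467,352),(116,352)],8,(290,180))
for z in (0.,.006,.012): print("hold top",z,rect(onz(t,pc,z)))
pc=c2p([(62,450),(270,508),(362,263),(172,213)],6,(285,160))
for z in (0.,.006,.012): print("hold side",z,rect(onz(s,pc,z)))
# handset top: bright patch
for nm,S,(x0,y0,x1,y1) in (("top",t,(418,188,437,206)),("side",s,(338,102,355,116))):
    g=cv2.cvtColor(S["image"],cv2.COLOR_RGB2GRAY); print(g[y0:y1,x0:x1])
E
```

```text
dock top 0.0 ((546.7461547851562, -282.7510681152344), (98.68814849853516, 99.36959075927734), 82.22021484375)
dock top 0.008 ((546.2584228515625, -281.0745849609375), (98.1468734741211, 98.82452392578125), 82.22021484375)
dock top 0.015 ((545.83154296875, -279.60760498046875), (97.67323303222656, 98.34761810302734), 82.22021484375)
dock side 0.0 [[0.6057, -0.2453, 0.0], [0.5086, -0.2262, 0.0], [0.4945, -0.3304, 0.0]] [ 0.55010791 -0.28785555  0.        ]
dock side 0.008 [[0.603, -0.2366, 0.008], [0.5069, -0.2177, 0.008], [0.4929, -0.3209, 0.008]] [ 0.54793641 -0.27875886  0.008     ]
dock side 0.015 [[0.6006, -0.229, 0.015], [0.5053, -0.2103, 0.015], [0.4915, -0.3126, 0.015]] [ 0.54603635 -0.27079926  0.015     ]
hold top 0.0 ((527.0435180664062, 5.507286071777344), (135.0536651611328, 89.35572814941406), 88.4873275756836)
hold top 0.006 ((526.7587890625, 5.578895568847656), (134.49810791015625, 88.98817443847656), 88.4873275756836)
hold top 0.012 ((526.4739379882812, 5.650493621826172), (133.9425506591797, 88.62056732177734), 88.48735046386719)
hold side 0.0 ((528.655517578125, 2.0
[... 2065 characters left out ...]
139 154 184 203 205 205 200 196 187 180 165 150 145 160 189]
 [164 139 143 177 200 208 210 208 210 208 202 191 167 134 114 130 170]
 [146 141 167 195 206 208 208 209 211 211 204 184 150 116  97 109 157]
 [142 163 192 206 209 210 210 209 210 205 192 162 126 100  85 101 153]
 [141 176 198 206 208 210 209 211 210 196 173 138 110  88  76  97 155]
 [133 159 176 188 196 199 203 206 202 183 147 114  94  79  66  92 154]
 [112 125 139 150 161 168 181 189 181 157 122 100  86  71  58  94 155]
 [ 97 101 107 113 122 130 142 152 149 125 105  88  76  59  57  95 156]
 [ 84  89  91  97 100 106 110 115 113 105  93  81  66  53  55  96 158]
 [ 76  77  80  83  88  91  91  98  98  96  85  73  54  47  57 103 164]]
```

```bash
cat >> h.py <<'E'
def patch(S,box,thr,k=8):
    x0,y0,x1,y1=box
    g=cv2.cvtColor(S["image"],cv2.COLOR_RGB2GRAY)[y0:y1,x0:x1]
    g=cv2.resize(g,None,fx=k,fy=k,interpolation=cv2.INTER_CUBIC)
    m=(g>thr).astype(np.uint8)
    cs=[c for c in cv2.findContours(m,0,2)[0]]
    mid=((x1-x0)*k/2,(y1-y0)*k/2)
    cs=[c for c in cs if cv2.pointPolygonTest(c,mid,False)>0]
    c=max(cs,key=cv2.contourArea); r=cv2.minAreaRect(c)
    b=(cv2.boxPoints(r)+.5)/k-.5+np.array([x0,y0]); M=cv2.moments(c)
    cen=(np.array([M["m10"],M["m01"]])/M["m00"]+.5)/k-.5+np.array([x0,y0])
    return cen,b,r
def tri(t,s,pt,ps):
    c1,d1=ray(t,[pt]);c2,d2=ray(s,[ps]);d1=d1[0]/np.linalg.norm(d1);d2=d2[0]/np.linalg.norm(d2)
    A=np.c_[d1,-d2];u=np.linalg.lstsq(A,c2-c1,rcond=None)[0]
    a=c1+d1*u[0];b=c2+d2*u[1];return (a+b)/2,np.linalg.norm(a-b)
E
python3 - <<'E'
from h import *
t=load("top0.npz"); s=load("side0.npz")
ct,bt,rt=patch(t,(419,189,436,205),110); print(ct,bt,rt)
P=onz(t,bt,.135); print(P, P.mean(0)); print("cen@.135",onz(t,[ct],.135))
# outer dark border
cs,bs,rs=patch(s,(338,101,354,115),172); print(cs,rs); print("side cen@.135",onz(s,[cs],.135)); print(tri(t,s,ct,cs))
for z in (.12,.13,.135): print(rt and cv2.minAreaRect((onz(t,bt,z)[:,:2]*1000).astype(np.float32)))
E
```

```text
[427.48242789 197.25812623] [[420.80910397 200.88898659]
 [421.94024944 192.06605768]
 [434.14351368 193.63057899]
 [433.0123682  202.45350838]] ((71.31047058105469, 69.57826232910156), (98.42516326904297, 71.16114807128906), 7.305759906768799)
[[ 0.53820145 -0.25986076  0.135     ]
 [ 0.56304023 -0.26397899  0.135     ]
 [ 0.55791608 -0.29867751  0.135     ]
 [ 0.53305252 -0.29450238  0.135     ]] [ 0.54805257 -0.27925491  0.135     ]
cen@.135 [[ 0.54804948 -0.27925049  0.135     ]]
[344.50060706 108.35948675] ((54.942970275878906, 62.49203872680664), (62.26666259765625, 78.54148864746094), 34.508522033691406)
side cen@.135 [[ 0.54920387 -0.27836382  0.135     ]]
(array([ 0.54873195, -0.27923006,  0.13445539]), np.float64(0.0013225854073179058))
((549.08154296875, -282.69384765625), (35.898807525634766, 25.49286651611328), 81.54579162597656)
((548.3997192382812, -280.41070556640625), (35.630638122558594, 25.302404403686523), 81.54586029052734)
((548.0587768554688, -279.2691650390625), (35.496524810791016, 25.207168579101562), 81.54579162597656)
```

Findings:
- **Top crop:** the handset in its dock is centred at (427,197), the top patch.
- **Mat:** the farthest mat is at (239,197), 0.632 m from the base against 0.402 m for the other two. It lies at (0.570, 0.273).
- **Holder:** (0.527, 0.0055), yaw about -1.3°.
- **Handset:** (0.548, -0.2795), yaw about -8.2°, and both views agree.

Next I turn the tool and move above the handset.

play_rows([
  {"wz": 0.089, "jaw": 0},
  {"wz": 0.089, "jaw": 0},
  {"wz": 0.089, "jaw": 0},
  {"wz": 0.089, "jaw": 0},
  {"wz": 0.089, "jaw": 0},
  {"wz": 0.089, "jaw": 0},
  {"jaw": 0},
], squeeze=40)

```text
invalid input at $.plan[0]: expected keys x, y, z, wx, wy, wz, jaw
```

play_rows([
  {"x": -0.0137, "y": -0.0151, "jaw": 0},
  {"x": -0.0137, "y": -0.0151, "jaw": 0},
  {"x": -0.0137, "y": -0.0151, "jaw": 0},
  {"x": -0.0137, "y": -0.0151, "jaw": 0},
  {"x": -0.0137, "y": -0.0151, "jaw": 0},
  {"x": -0.0137, "y": -0.0151, "jaw": 0},
  {"x": -0.0137, "y": -0.0151, "jaw": 0},
  {"x": -0.0137, "y": -0.0151, "jaw": 0},
  {"x": -0.0137, "y": -0.0151, "jaw": 0},
  {"x": -0.0137, "y": -0.0151, "jaw": 0},
  {"x": -0.0137, "y": -0.0151, "jaw": 0},
  {"x": -0.0137, "y": -0.0151, "jaw": 0},
  {"x": -0.0137, "y": -0.0151, "jaw": 0},
  {"x": -0.0137, "y": -0.0151, "jaw": 0},
  {"x": -0.0137, "y": -0.0151, "jaw": 0},
  {"x": -0.0137, "y": -0.0151, "jaw": 0},
  {"x": -0.0137, "y": -0.0151, "jaw": 0},
  {"x": -0.0137, "y": -0.0151, "jaw": 0},
  {"x": -0.0137, "y": -0.0151, "jaw": 0},
  {"jaw": 0},
])

```text
invalid input at $.plan[0]: expected keys x, y, z, wx, wy, wz, jaw
```

```bash
cat >> h.py <<'E'
from scipy.spatial.transform import Rotation as Ro
def delta(x,y,z,yaw):
    o=manip.get_obs(); R=Ro.from_euler("xyz",o["ee_rot"],degrees=True); T=Ro.from_euler("xyz",[180,0,yaw],degrees=True)
    print("clk",round(o["clock"],2),"pos",o["position"].round(4),"rot",o["ee_rot"].round(2),"F",o["wrist_force"].round(1),"w",round(o["gripper_width"],4))
    d=np.array([x,y,z])-o["position"]
    print("shift in tool",R.inv().apply(d).round(4),"in target tool",T.inv().apply(d).round(4),"rotvec",(R.inv()*T).as_rotvec().round(4))
def snap(n,tag,box=None,k=1):
    s=manip.snapshot(n); np.savez(f"{n}{tag}.npz",**s); im=s["image"][:,:,::-1]
    if box: x0,y0,x1,y1=box; im=cv2.resize(im[y0:y1,x0:x1],None,fx=k,fy=k,interpolation=cv2.INTER_CUBIC)
    cv2.imwrite(f"pics/{n}{tag}.png",im); return s
E
python3 - <<'E'
from h import *
delta(.548,-.2795,.236,-98.2)
snap("side","1",(250,30,450,180),4)
E
```

```text
clk 0.1 pos [ 0.2094 -0.5083  0.2358] rot [-1.800e+02  6.000e-02 -6.761e+01] F [-0.4 -0.3  0. ] w 0.0853
shift in tool [-8.260e-02 -4.002e-01 -1.000e-04] in target tool [-2.748e-01 -3.025e-01 -2.000e-04] rotvec [2.000e-04 1.100e-03 5.339e-01]
```

View pics/side1.png

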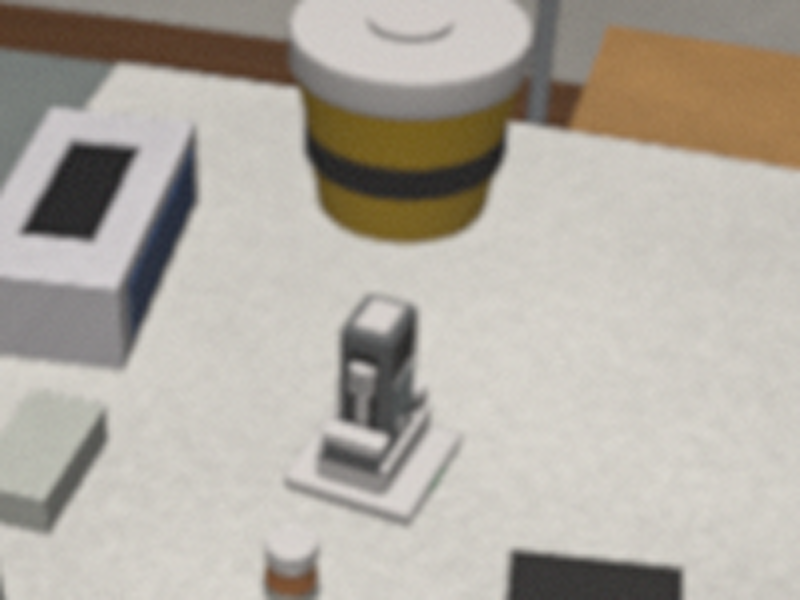

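The view shows nothing has moved, because the rows were refused: each needs every key. Sending them again in full.

play_rows([
  {"x": 0, "y": 0, "z": 0, "wx": 0, "wy": 0, "wz": 0.089, "jaw": 0},
  {"x": 0, "y": 0, "z": 0, "wx": 0, "wy": 0, "wz": 0.089, "jaw": 0},
  {"x": 0, "y": 0, "z": 0, "wx": 0, "wy": 0, "wz": 0.089, "jaw": 0},
  {"x": 0, "y": 0, "z": 0, "wx": 0, "wy": 0, "wz": 0.089, "jaw": 0},
  {"x": 0, "y": 0, "z": 0, "wx": 0, "wy": 0, "wz": 0.089, "jaw": 0},
  {"x": 0, "y": 0, "z": 0, "wx": 0, "wy": 0, "wz": 0.089, "jaw": 0},
  {"x": -0.014, "y": -0.015, "z": 0, "wx": 0, "wy": 0, "wz": 0, "jaw": 0},
  {"x": -0.022, "y": -0.024, "z": 0, "wx": 0, "wy": 0, "wz": 0, "jaw": 0},
  {"x": -0.022, "y": -0.024, "z": 0, "wx": 0, "wy": 0, "wz": 0, "jaw": 0},
  {"x": -0.022, "y": -0.024, "z": 0, "wx": 0, "wy": 0, "wz": 0, "jaw": 0},
  {"x": -0.022, "y": -0.024, "z": 0, "wx": 0, "wy": 0, "wz": 0, "jaw": 0},
  {"x": -0.022, "y": -0.024, "z": 0, "wx": 0, "wy": 0, "wz": 0, "jaw": 0},
  {"x": -0.022, "y": -0.024, "z": 0, "wx": 0, "wy": 0, "wz": 0, "jaw": 0},
  {"x": -0.022, "y": -0.024, "z": 0, "wx": 0, "wy": 0, "wz": 0, "jaw": 0},
  {"x": -0.022, "y": -0.024, "z": 0, "wx": 0, "wy": 0, "wz": 0, "jaw": 0},
  {"x": -0.022, "y": -0.024, "z": 0, "wx": 0, "wy": 0, "wz": 0, "jaw": 0},
  {"x": -0.022, "y": -0.024, "z": 0, "wx": 0, "wy": 0, "wz": 0, "jaw": 0},
  {"x": -0.02, "y": -0.024, "z": 0, "wx": 0, "wy": 0, "wz": 0, "jaw": 0},
  {"x": -0.014, "y": -0.015, "z": 0, "wx": 0, "wy": 0, "wz": 0, "jaw": 0},
  {"x": 0, "y": 0, "z": 0, "wx": 0, "wy": 0, "wz": 0, "jaw": 0},
], squeeze=40)

```text
clock: 1.82
position: [0.5412, -0.2826, 0.2355]
ee_rot: [180.0, 0.0, -98.0]
wrist_force: [-0.6, 0.9, -1.0]
gripper_width: 0.0852
```

```bash
python3 - <<'E'
from h import *
delta(.548,-.2795,.104,-98.2)
snap("side","2",(250,30,450,180),4)
E
```

```text
clk 1.82 pos [ 0.5412 -0.2826  0.2355] rot [ 1.7997e+02  5.0000e-02 -9.8010e+01] F [-0.6  0.9 -1. ] w 0.0852
shift in tool [-0.004  -0.0064  0.1315] in target tool [-0.0041 -0.0063  0.1315] rotvec [0.0005 0.0008 0.0033]
```

View pics/side2.png

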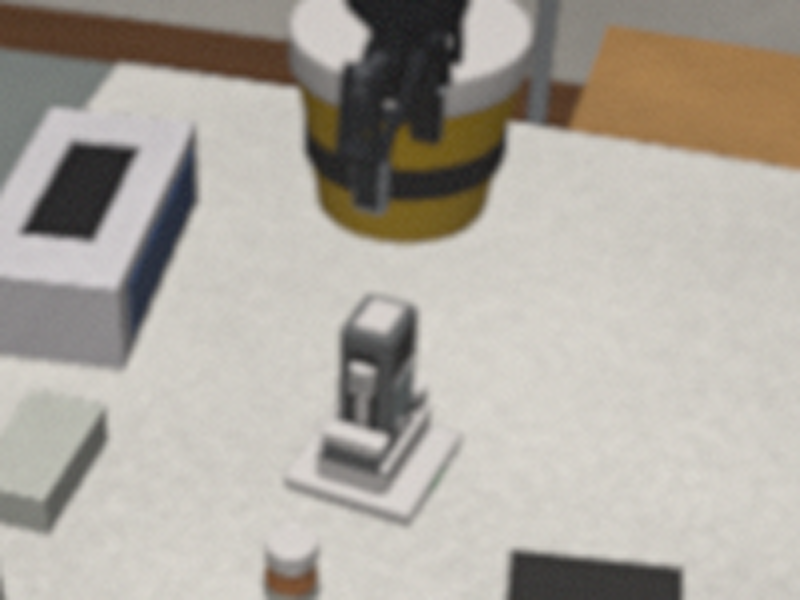

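The fingers straddle above the handset, around crop (400,150). I'll correct by 4 and 6 mm and descend.

play_rows([
  {"x": -0.004, "y": -0.0064, "z": 0.005, "wx": 0, "wy": 0, "wz": 0.003, "jaw": 0},
  {"x": 0, "y": 0, "z": 0.018, "wx": 0, "wy": 0, "wz": 0, "jaw": 0},
  {"x": 0, "y": 0, "z": 0.018, "wx": 0, "wy": 0, "wz": 0, "jaw": 0},
  {"x": 0, "y": 0, "z": 0.018, "wx": 0, "wy": 0, "wz": 0, "jaw": 0},
  {"x": 0, "y": 0, "z": 0.018, "wx": 0, "wy": 0, "wz": 0, "jaw": 0},
  {"x": 0, "y": 0, "z": 0.015, "wx": 0, "wy": 0, "wz": 0, "jaw": 0},
  {"x": 0, "y": 0, "z": 0.015, "wx": 0, "wy": 0, "wz": 0, "jaw": 0},
  {"x": 0, "y": 0, "z": 0.012, "wx": 0, "wy": 0, "wz": 0, "jaw": 0},
  {"x": 0, "y": 0, "z": 0.0125, "wx": 0, "wy": 0, "wz": 0, "jaw": 0},
  {"x": 0, "y": 0, "z": 0, "wx": 0, "wy": 0, "wz": 0, "jaw": 0},
  {"x": 0, "y": 0, "z": 0, "wx": 0, "wy": 0, "wz": 0, "jaw": 0},
])

```text
clock: 2.78
position: [0.5454, -0.2823, 0.1045]
ee_rot: [180.0, 0.0, -98.4]
wrist_force: [0.3, 0.2, 0.7]
gripper_width: 0.0856
```

```bash
python3 - <<'E'
from h import *
delta(.548,-.2795,.104,-98.2)
snap("side","3",(310,60,390,160),6); snap("top","3",(380,150,460,230),7)
E
```

```text
clk 2.78 pos [ 0.5454 -0.2823  0.1045] rot [ 1.7996e+02  2.0000e-02 -9.8400e+01] F [0.3 0.2 0.7] w 0.0856
shift in tool [-0.0032 -0.0021  0.0005] in target tool [-0.0032 -0.0022  0.0005] rotvec [ 0.0008  0.0003 -0.0035]
```

View pics/side3.png

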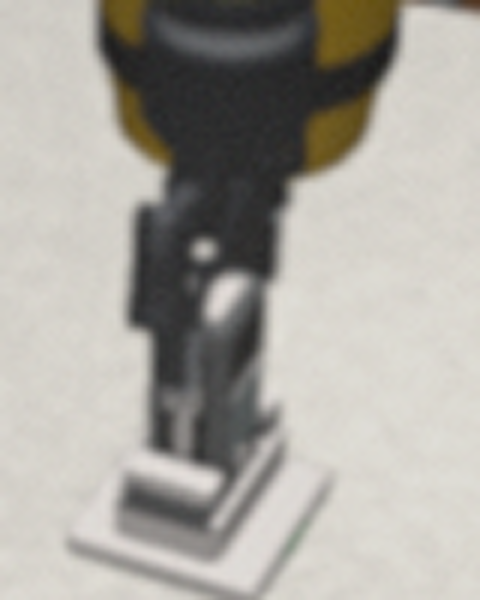

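View pics/top3.png

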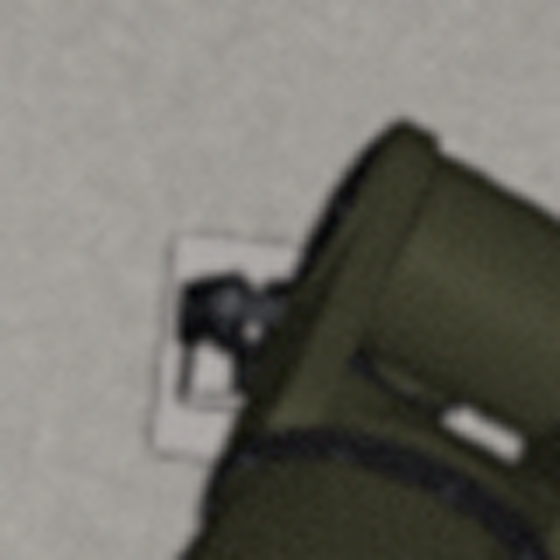

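The side crop shows the +y finger tip (about 178,393) straddling the handset but only overlapping the top of the button (about 185,362–407). I'll go down 6 mm more and shift 3 mm in y before closing.

play_rows([
  {"x": -0.0015, "y": -0.0005, "z": 0.003, "wx": 0, "wy": 0, "wz": 0, "jaw": 0},
  {"x": -0.0015, "y": -0.0005, "z": 0.003, "wx": 0, "wy": 0, "wz": 0, "jaw": 0},
  {"x": 0, "y": 0, "z": 0, "wx": 0, "wy": 0, "wz": 0, "jaw": 0},
  {"x": 0, "y": 0, "z": 0, "wx": 0, "wy": 0, "wz": 0, "jaw": 0},
  {"x": 0, "y": 0, "z": 0, "wx": 0, "wy": 0, "wz": 0, "jaw": 0},
])

```text
clock: 3.3
position: [0.5471, -0.2794, 0.0989]
ee_rot: [-180.0, -0.0, -98.4]
wrist_force: [0.1, -0.2, -0.0]
gripper_width: 0.0848
```

```bash
python3 - <<'E'
from h import *
delta(.5475,-.2795,.098,-98.2)
E
```

```text
clk 3.3 pos [ 0.5471 -0.2794  0.0989] rot [-179.99   -0.    -98.37] F [ 0.1 -0.2 -0. ] w 0.0848
shift in tool [ 0.0001 -0.0004  0.0009] in target tool [ 0.0001 -0.0004  0.0009] rotvec [-0.0002 -0.0001 -0.003 ]
```

play_rows([
  {"x": 0, "y": 0, "z": 0, "wx": 0, "wy": 0, "wz": 0, "jaw": 1},
  {"x": 0, "y": 0, "z": 0, "wx": 0, "wy": 0, "wz": 0, "jaw": 1},
  {"x": 0, "y": 0, "z": 0, "wx": 0, "wy": 0, "wz": 0, "jaw": 1},
  {"x": 0, "y": 0, "z": 0, "wx": 0, "wy": 0, "wz": 0, "jaw": 1},
  {"x": 0, "y": 0, "z": 0, "wx": 0, "wy": 0, "wz": 0, "jaw": 1},
  {"x": 0, "y": 0, "z": 0, "wx": 0, "wy": 0, "wz": 0, "jaw": 1},
  {"x": 0, "y": 0, "z": 0, "wx": 0, "wy": 0, "wz": 0, "jaw": 1},
  {"x": 0, "y": 0, "z": 0, "wx": 0, "wy": 0, "wz": 0, "jaw": 1},
  {"x": 0, "y": 0, "z": 0, "wx": 0, "wy": 0, "wz": 0, "jaw": 1},
  {"x": 0, "y": 0, "z": 0, "wx": 0, "wy": 0, "wz": 0, "jaw": 1},
  {"x": 0, "y": 0, "z": 0, "wx": 0, "wy": 0, "wz": 0, "jaw": 1},
  {"x": 0, "y": 0, "z": 0, "wx": 0, "wy": 0, "wz": 0, "jaw": 1},
], squeeze=40)

```text
clock: 4.3
position: [0.5473, -0.2794, 0.0992]
ee_rot: [-180.0, -0.0, -98.4]
wrist_force: [0.6, 1.1, 5.0]
gripper_width: 0.0493
```

```bash
python3 - <<'E'
from h import *
delta(.5475,-.2795,.098,-98.2)
snap("side","4",(310,60,390,160),6)
E
```

```text
clk 4.3 pos [ 0.5473 -0.2794  0.0992] rot [-1.7995e+02 -1.0000e-02 -9.8370e+01] F [0.6 1.1 5. ] w 0.0493
shift in tool [ 0.0001 -0.0002  0.0012] in target tool [ 0.0001 -0.0002  0.0012] rotvec [-0.0008 -0.0002 -0.003 ]
```

View pics/side4.png

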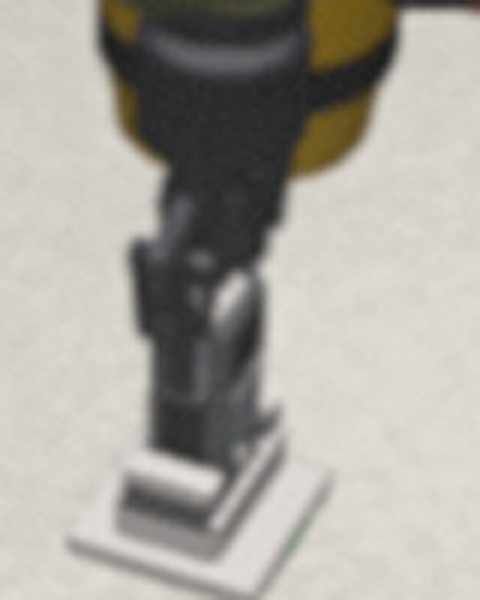

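The width reads 49.3 mm against 62 mm over the buttons at rest, and the finger covers the button (about 185,400), so both buttons are flush. Lifting gently.

play_rows([
  {"x": 0, "y": 0, "z": -0.003, "wx": 0, "wy": 0, "wz": 0, "jaw": 1},
  {"x": 0, "y": 0, "z": -0.004, "wx": 0, "wy": 0, "wz": 0, "jaw": 1},
  {"x": 0, "y": 0, "z": -0.004, "wx": 0, "wy": 0, "wz": 0, "jaw": 1},
  {"x": 0, "y": 0, "z": -0.004, "wx": 0, "wy": 0, "wz": 0, "jaw": 1},
  {"x": 0, "y": 0, "z": -0.005, "wx": 0, "wy": 0, "wz": 0, "jaw": 1},
  {"x": 0, "y": 0, "z": -0.005, "wx": 0, "wy": 0, "wz": 0, "jaw": 1},
  {"x": 0, "y": 0, "z": -0.005, "wx": 0, "wy": 0, "wz": 0, "jaw": 1},
  {"x": 0, "y": 0, "z": 0, "wx": 0, "wy": 0, "wz": 0, "jaw": 1},
])

```text
clock: 5.02
position: [0.5475, -0.2796, 0.1301]
ee_rot: [-179.9, -0.0, -98.4]
wrist_force: [0.2, 1.0, -2.1]
gripper_width: 0.0497
```

```bash
python3 - <<'E'
from h import *
delta(.5475,-.2795,.26,-91.3)
snap("side","5",(310,60,390,160),6)
E
```

```text
clk 5.02 pos [ 0.5475 -0.2796  0.1301] rot [-1.7991e+02 -4.0000e-02 -9.8380e+01] F [ 0.2  1.  -2.1] w 0.0497
shift in tool [-0.     -0.0002 -0.1299] in target tool [-1.000e-04 -0.000e+00 -1.299e-01] rotvec [-0.0016 -0.0008 -0.1235]
```

View pics/side5.png

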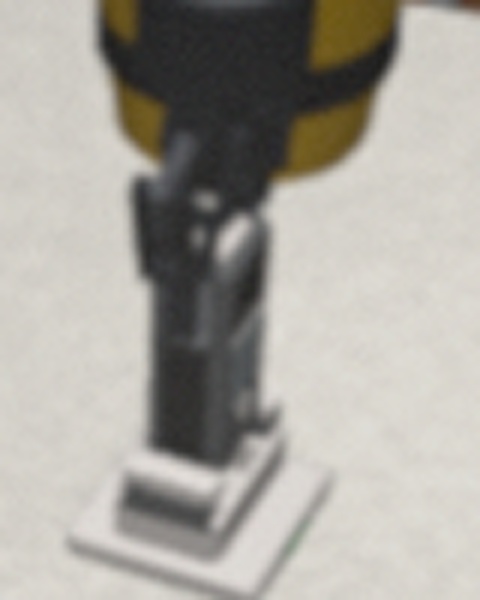

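Lifted 30 mm cleanly; the crop shows the handset hanging from the fingers and weighing 2.1 N. Raising and turning it, then carrying it over to the far mat.

play_rows([
  {"x": 0, "y": 0, "z": -0.008, "wx": 0, "wy": 0, "wz": -0.015, "jaw": 1},
  {"x": 0, "y": 0, "z": -0.014, "wx": 0, "wy": 0, "wz": -0.018, "jaw": 1},
  {"x": 0, "y": 0, "z": -0.018, "wx": 0, "wy": 0, "wz": -0.018, "jaw": 1},
  {"x": 0, "y": 0, "z": -0.018, "wx": 0, "wy": 0, "wz": -0.018, "jaw": 1},
  {"x": 0, "y": 0, "z": -0.018, "wx": 0, "wy": 0, "wz": -0.018, "jaw": 1},
  {"x": 0, "y": 0, "z": -0.018, "wx": 0, "wy": 0, "wz": -0.018, "jaw": 1},
  {"x": 0, "y": 0, "z": -0.018, "wx": 0, "wy": 0, "wz": -0.0185, "jaw": 1},
  {"x": 0, "y": 0, "z": -0.012, "wx": 0, "wy": 0, "wz": 0, "jaw": 1},
  {"x": 0, "y": 0, "z": -0.006, "wx": 0, "wy": 0, "wz": 0, "jaw": 1},
  {"x": 0, "y": 0, "z": 0, "wx": 0, "wy": 0, "wz": 0, "jaw": 1},
])

```text
clock: 5.9
position: [0.5473, -0.2795, 0.26]
ee_rot: [-179.9, -0.0, -91.3]
wrist_force: [0.6, 0.4, -2.3]
gripper_width: 0.0492
```

play_rows([
  {"x": -0.01, "y": 0, "z": 0, "wx": 0, "wy": 0, "wz": 0, "jaw": 1},
  {"x": -0.02, "y": -0.0005, "z": 0, "wx": 0, "wy": 0, "wz": 0, "jaw": 1},
  {"x": -0.03, "y": -0.0005, "z": 0, "wx": 0, "wy": 0, "wz": 0, "jaw": 1},
  {"x": -0.03, "y": -0.0005, "z": 0, "wx": 0, "wy": 0, "wz": 0, "jaw": 1},
  {"x": -0.03, "y": -0.0005, "z": 0, "wx": 0, "wy": 0, "wz": 0, "jaw": 1},
  {"x": -0.03, "y": -0.0005, "z": 0, "wx": 0, "wy": 0, "wz": 0, "jaw": 1},
  {"x": -0.03, "y": -0.0005, "z": 0, "wx": 0, "wy": 0, "wz": 0, "jaw": 1},
  {"x": -0.03, "y": -0.0005, "z": 0, "wx": 0, "wy": 0, "wz": 0, "jaw": 1},
  {"x": -0.03, "y": -0.0005, "z": 0, "wx": 0, "wy": 0, "wz": 0, "jaw": 1},
  {"x": -0.03, "y": -0.0005, "z": 0, "wx": 0, "wy": 0, "wz": 0, "jaw": 1},
  {"x": -0.03, "y": -0.0005, "z": 0, "wx": 0, "wy": 0, "wz": 0, "jaw": 1},
  {"x": -0.03, "y": -0.0005, "z": 0, "wx": 0, "wy": 0, "wz": 0, "jaw": 1},
  {"x": -0.03, "y": -0.0005, "z": 0, "wx": 0, "wy": 0, "wz": 0, "jaw": 1},
  {"x": -0.03, "y": -0.0005, "z": 0, "wx": 0, "wy": 0, "wz": 0, "jaw": 1},
  {"x": -0.03, "y": -0.0005, "z": 0, "wx": 0, "wy": 0, "wz": 0, "jaw": 1},
  {"x": -0.03, "y": -0.001, "z": 0, "wx": 0, "wy": 0, "wz": 0, "jaw": 1},
  {"x": -0.03, "y": -0.001, "z": 0, "wx": 0, "wy": 0, "wz": 0, "jaw": 1},
  {"x": -0.03, "y": -0.001, "z": 0, "wx": 0, "wy": 0, "wz": 0, "jaw": 1},
  {"x": -0.02, "y": 0, "z": 0, "wx": 0, "wy": 0, "wz": 0, "jaw": 1},
  {"x": -0.01, "y": 0, "z": 0, "wx": 0, "wy": 0, "wz": 0, "jaw": 1},
])

```text
clock: 7.57
position: [0.5682, 0.2631, 0.2571]
ee_rot: [179.9, -0.0, -91.2]
wrist_force: [-0.2, -0.6, -2.4]
gripper_width: 0.0497
```

```bash
python3 - <<'E'
from h import *
delta(.57,.273,.26,-91.3)
snap("side","6",(200,150,400,300),4)
E
```

```text
clk 7.57 pos [0.5682 0.2631 0.2571] rot [ 1.7987e+02 -3.0000e-02 -9.1180e+01] F [-0.2 -0.6 -2.4] w 0.0497
shift in tool [-0.01   -0.0016 -0.0029] in target tool [-0.01   -0.0016 -0.0029] rotvec [ 0.0023 -0.0005  0.0022]
```

View pics/side6.png

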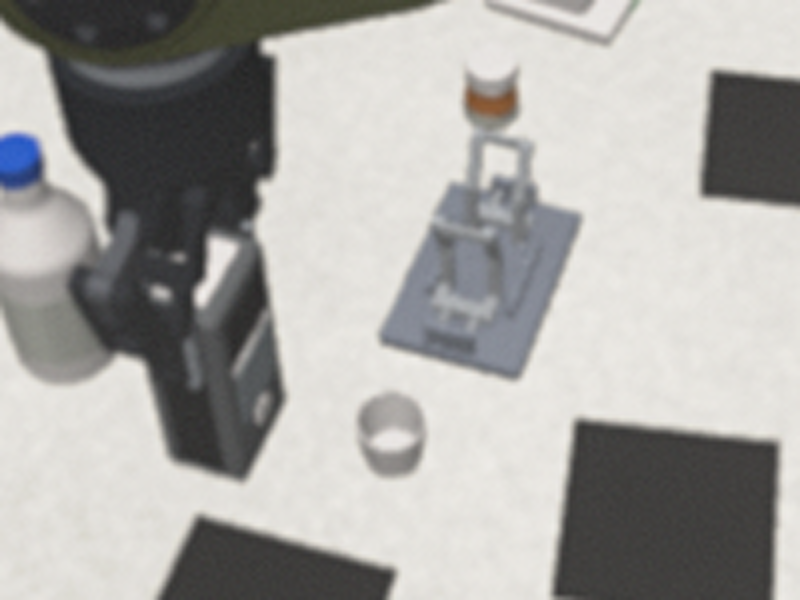

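The crop shows the handset held upright, level in the gripper (about 225,360), with the target mat below at lower left. Shifting 10 mm and lowering to just above contact.

play_rows([
  {"x": -0.005, "y": -0.001, "z": 0.004, "wx": 0, "wy": 0, "wz": 0, "jaw": 1},
  {"x": -0.005, "y": -0.0005, "z": 0.01, "wx": 0, "wy": 0, "wz": 0, "jaw": 1},
  {"x": 0, "y": 0, "z": 0.016, "wx": 0, "wy": 0, "wz": 0, "jaw": 1},
  {"x": 0, "y": 0, "z": 0.018, "wx": 0, "wy": 0, "wz": 0, "jaw": 1},
  {"x": 0, "y": 0, "z": 0.018, "wx": 0, "wy": 0, "wz": 0, "jaw": 1},
  {"x": 0, "y": 0, "z": 0.018, "wx": 0, "wy": 0, "wz": 0, "jaw": 1},
  {"x": 0, "y": 0, "z": 0.018, "wx": 0, "wy": 0, "wz": 0, "jaw": 1},
  {"x": 0, "y": 0, "z": 0.018, "wx": 0, "wy": 0, "wz": 0, "jaw": 1},
  {"x": 0, "y": 0, "z": 0.016, "wx": 0, "wy": 0, "wz": 0, "jaw": 1},
  {"x": 0, "y": 0, "z": 0.012, "wx": 0, "wy": 0, "wz": 0, "jaw": 1},
  {"x": 0, "y": 0, "z": 0.008, "wx": 0, "wy": 0, "wz": 0, "jaw": 1},
  {"x": 0, "y": 0, "z": 0.004, "wx": 0, "wy": 0, "wz": 0, "jaw": 1},
  {"x": 0, "y": 0, "z": 0, "wx": 0, "wy": 0, "wz": 0, "jaw": 1},
  {"x": 0, "y": 0, "z": 0, "wx": 0, "wy": 0, "wz": 0, "jaw": 1},
])

```text
clock: 8.78
position: [0.5713, 0.2702, 0.0994]
ee_rot: [-180.0, 0.0, -91.3]
wrist_force: [0.7, -0.2, -1.5]
gripper_width: 0.0496
```

```bash
python3 - <<'E'
from h import *
delta(.57,.273,.0882,-91.3)
E
```

```text
clk 8.78 pos [0.5713 0.2702 0.0994] rot [-1.7996e+02  2.0000e-02 -9.1310e+01] F [ 0.7 -0.2 -1.5] w 0.0496
shift in tool [-0.0027  0.0014  0.0112] in target tool [-0.0027  0.0014  0.0112] rotvec [-0.0008  0.0003 -0.0002]
```

play_rows([
  {"x": 0, "y": 0, "z": 0.003, "wx": 0, "wy": 0, "wz": 0, "jaw": 1},
  {"x": 0, "y": 0, "z": 0.003, "wx": 0, "wy": 0, "wz": 0, "jaw": 1},
  {"x": 0, "y": 0, "z": 0.002, "wx": 0, "wy": 0, "wz": 0, "jaw": 1},
  {"x": 0, "y": 0, "z": 0.0015, "wx": 0, "wy": 0, "wz": 0, "jaw": 1},
  {"x": 0, "y": 0, "z": 0.001, "wx": 0, "wy": 0, "wz": 0, "jaw": 1},
  {"x": 0, "y": 0, "z": 0, "wx": 0, "wy": 0, "wz": 0, "jaw": 1},
  {"x": 0, "y": 0, "z": 0, "wx": 0, "wy": 0, "wz": 0, "jaw": 1},
])

```text
clock: 9.37
position: [0.5711, 0.2703, 0.0883]
ee_rot: [-180.0, 0.0, -91.3]
wrist_force: [0.2, 0.3, -1.5]
gripper_width: 0.0496
```

```bash
python3 - <<'E'
from h import *
delta(.57,.273,.0882,-91.3)
snap("side","7",(210,220,310,340),5)
E
```

```text
clk 9.37 pos [0.5711 0.2703 0.0883] rot [-180.     0.   -91.3] F [ 0.2  0.3 -1.5] w 0.0496
shift in tool [-0.0027  0.0011  0.0001] in target tool [-0.0027  0.0011  0.0001] rotvec [-0.0001  0.     -0.    ]
```

View pics/side7.png

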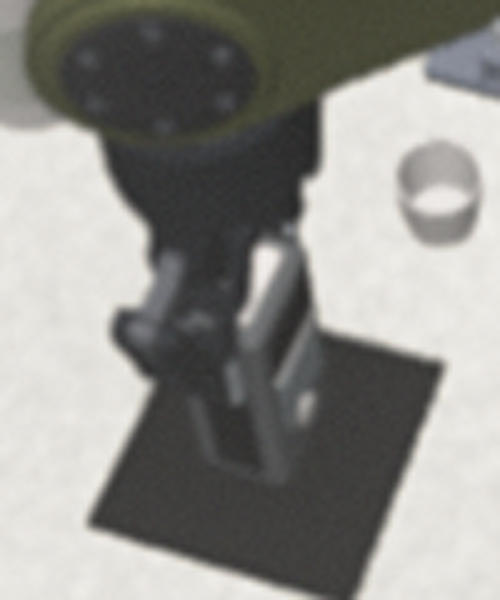

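On the mat's area (foot about 260,470), but there's no contact force yet. Creeping down.

play_rows([
  {"x": 0, "y": 0, "z": 0.0008, "wx": 0, "wy": 0, "wz": 0, "jaw": 1},
  {"x": 0, "y": 0, "z": 0, "wx": 0, "wy": 0, "wz": 0, "jaw": 1},
  {"x": 0, "y": 0, "z": 0, "wx": 0, "wy": 0, "wz": 0, "jaw": 1},
])

```text
clock: 9.67
position: [0.5712, 0.2703, 0.0883]
ee_rot: [-180.0, 0.0, -91.3]
wrist_force: [-2.3, -0.5, 4.4]
gripper_width: 0.0497
```

play_rows([
  {"x": 0, "y": 0, "z": 0.0008, "wx": 0, "wy": 0, "wz": 0, "jaw": 1},
  {"x": 0, "y": 0, "z": 0, "wx": 0, "wy": 0, "wz": 0, "jaw": 1},
  {"x": 0, "y": 0, "z": 0, "wx": 0, "wy": 0, "wz": 0, "jaw": 1},
])

```text
clock: 9.92
position: [0.5714, 0.2703, 0.0882]
ee_rot: [-179.9, 0.0, -91.3]
wrist_force: [-5.0, -1.1, 11.7]
gripper_width: 0.0497
```

Contact is confirmed. I'll relieve the push, then open.

play_rows([
  {"x": 0, "y": 0, "z": -0.0012, "wx": 0, "wy": 0, "wz": 0, "jaw": 1},
  {"x": 0, "y": 0, "z": 0, "wx": 0, "wy": 0, "wz": 0, "jaw": 1},
  {"x": 0, "y": 0, "z": 0, "wx": 0, "wy": 0, "wz": 0, "jaw": 0.3},
  {"x": 0, "y": 0, "z": 0, "wx": 0, "wy": 0, "wz": 0, "jaw": 0.2},
  {"x": 0, "y": 0, "z": 0, "wx": 0, "wy": 0, "wz": 0, "jaw": 0.1},
  {"x": 0, "y": 0, "z": 0, "wx": 0, "wy": 0, "wz": 0, "jaw": 0},
  {"x": 0, "y": 0, "z": 0, "wx": 0, "wy": 0, "wz": 0, "jaw": 0},
  {"x": 0, "y": 0, "z": 0, "wx": 0, "wy": 0, "wz": 0, "jaw": 0},
  {"x": 0, "y": 0, "z": 0, "wx": 0, "wy": 0, "wz": 0, "jaw": 0},
  {"x": 0, "y": 0, "z": 0, "wx": 0, "wy": 0, "wz": 0, "jaw": 0},
  {"x": 0, "y": 0, "z": 0, "wx": 0, "wy": 0, "wz": 0, "jaw": 0},
  {"x": 0, "y": 0, "z": 0, "wx": 0, "wy": 0, "wz": 0, "jaw": 0},
])

```text
clock: 10.92
position: [0.5711, 0.2702, 0.0879]
ee_rot: [-180.0, 0.0, -91.3]
wrist_force: [-0.5, -0.1, -0.1]
gripper_width: 0.0856
```

play_rows([
  {"x": 0, "y": 0, "z": -0.006, "wx": 0, "wy": 0, "wz": 0, "jaw": 0},
  {"x": 0, "y": 0, "z": -0.012, "wx": 0, "wy": 0, "wz": 0, "jaw": 0},
  {"x": 0, "y": 0, "z": -0.018, "wx": 0, "wy": 0, "wz": 0, "jaw": 0},
  {"x": 0, "y": 0, "z": -0.02, "wx": 0, "wy": 0, "wz": 0, "jaw": 0},
  {"x": 0, "y": 0, "z": -0.02, "wx": 0, "wy": 0, "wz": 0, "jaw": 0},
  {"x": 0, "y": 0, "z": -0.02, "wx": 0, "wy": 0, "wz": 0, "jaw": 0},
  {"x": 0, "y": 0, "z": -0.02, "wx": 0, "wy": 0, "wz": 0, "jaw": 0},
  {"x": 0, "y": 0, "z": -0.015, "wx": 0, "wy": 0, "wz": 0, "jaw": 0},
  {"x": 0, "y": 0, "z": 0, "wx": 0, "wy": 0, "wz": 0, "jaw": 0},
])

```text
clock: 11.67
position: [0.572, 0.2706, 0.2238]
ee_rot: [-179.7, 0.1, -91.3]
wrist_force: [-0.3, -0.1, 0.6]
gripper_width: 0.0855
```

```bash
python3 - <<'E'
from h import *
delta(.5714,.2703,.22,0)
snap("side","8",(190,200,330,340),4); snap("top","8",(200,150,300,240),7)
E
```

```text
clk 11.67 pos [0.572  0.2706 0.2238] rot [-1.7966e+02  1.5000e-01 -9.1300e+01] F [-0.3 -0.1  0.6] w 0.0855
shift in tool [0.0003 0.0006 0.0038] in target tool [-0.0006  0.0003  0.0038] rotvec [-0.0067 -0.0028 -1.5935]
```

View pics/side8.png

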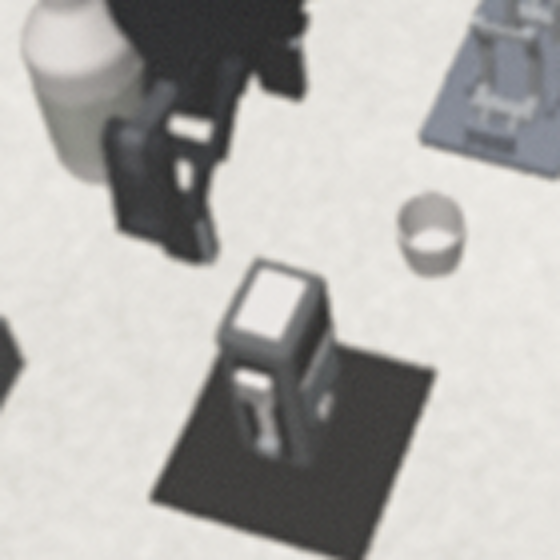

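View pics/top8.png

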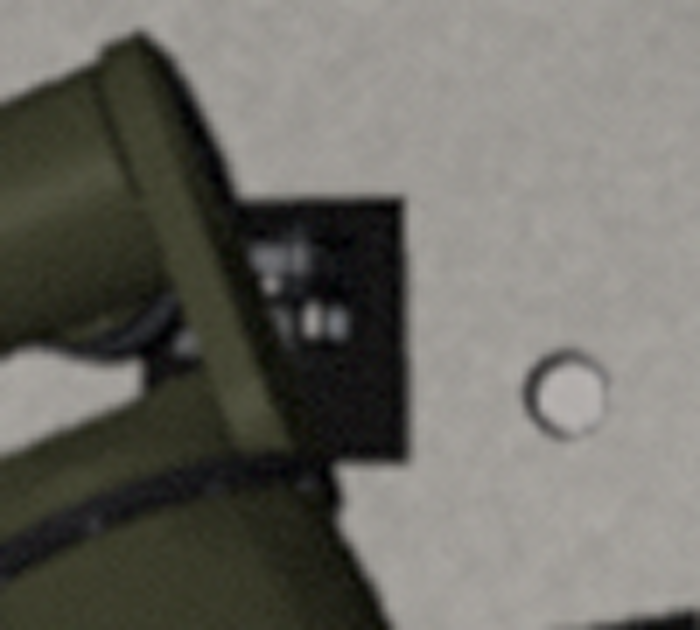

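The handset stands on the mat (side crop about 270,360) with the white button sprung out. Turning the tool 90° to take it front and back.

play_rows([
  {"x": 0, "y": 0, "z": 0, "wx": 0, "wy": 0, "wz": -0.06, "jaw": 0},
  {"x": 0, "y": 0, "z": 0, "wx": 0, "wy": 0, "wz": -0.11, "jaw": 0},
  {"x": 0, "y": 0, "z": 0, "wx": 0, "wy": 0, "wz": -0.11, "jaw": 0},
  {"x": 0, "y": 0, "z": 0, "wx": 0, "wy": 0, "wz": -0.11, "jaw": 0},
  {"x": 0, "y": 0, "z": 0, "wx": 0, "wy": 0, "wz": -0.11, "jaw": 0},
  {"x": 0, "y": 0, "z": 0, "wx": 0, "wy": 0, "wz": -0.11, "jaw": 0},
  {"x": 0, "y": 0, "z": 0, "wx": 0, "wy": 0, "wz": -0.11, "jaw": 0},
  {"x": 0, "y": 0, "z": 0, "wx": 0, "wy": 0, "wz": -0.11, "jaw": 0},
  {"x": 0, "y": 0, "z": 0, "wx": 0, "wy": 0, "wz": -0.11, "jaw": 0},
  {"x": 0, "y": 0, "z": 0, "wx": 0, "wy": 0, "wz": -0.11, "jaw": 0},
  {"x": 0, "y": 0, "z": 0, "wx": 0, "wy": 0, "wz": -0.11, "jaw": 0},
  {"x": 0, "y": 0, "z": 0, "wx": 0, "wy": 0, "wz": -0.11, "jaw": 0},
  {"x": 0, "y": 0, "z": 0, "wx": 0, "wy": 0, "wz": -0.11, "jaw": 0},
  {"x": 0, "y": 0, "z": 0, "wx": 0, "wy": 0, "wz": -0.11, "jaw": 0},
  {"x": 0, "y": 0, "z": 0, "wx": 0, "wy": 0, "wz": -0.08, "jaw": 0},
  {"x": 0, "y": 0, "z": 0, "wx": 0, "wy": 0, "wz": 0, "jaw": 0},
  {"x": 0, "y": 0, "z": 0, "wx": 0, "wy": 0, "wz": 0, "jaw": 0},
])

```text
clock: 13.18
position: [0.5708, 0.2702, 0.2181]
ee_rot: [180.0, 0.1, -1.5]
wrist_force: [-0.0, -0.9, 0.7]
gripper_width: 0.0852
```

```bash
python3 - <<'E'
from h import *
delta(.5711,.2702,.088,-1.3)
snap("side","9",(190,200,330,340),4); s=snap("top","9",(200,150,300,240),7)
E
```

```text
clk 13.18 pos [0.5708 0.2702 0.2181] rot [ 1.7997e+02  7.0000e-02 -1.5000e+00] F [-0.  -0.9  0.7] w 0.0852
shift in tool [ 5.000e-04 -1.000e-04  1.301e-01] in target tool [ 3.000e-04 -1.000e-04  1.301e-01] rotvec [ 0.0005  0.0012 -0.0035]
```

View pics/side9.png

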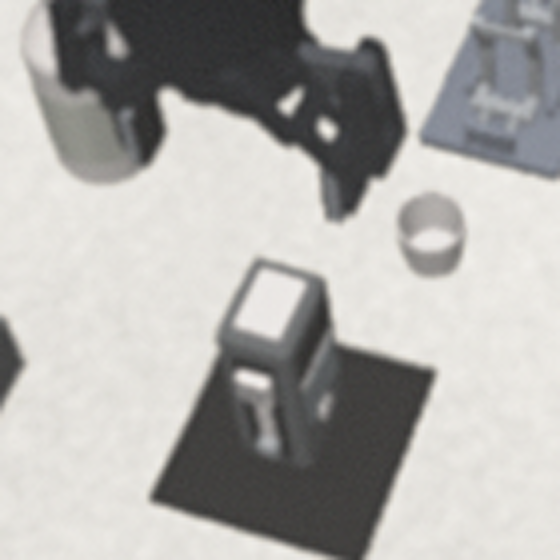

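View pics/top9.png

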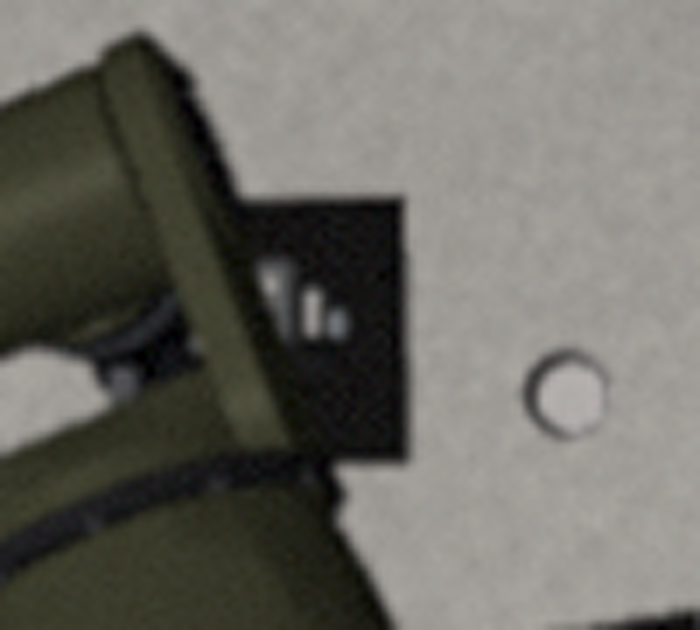

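```bash
python3 - <<'E'
from h import *
s=load("side9.npz")
c,b,r=patch(s,(246,264,268,286),172); P=onz(s,b,.124); print(c,onz(s,[c],.124),r); print(cv2.minAreaRect((P[:,:2]*1000).astype(np.float32)))
E
```

```text
[257.02973374 275.50076839] [[0.57311427 0.27109661 0.124     ]] ((91.40000915527344, 95.69998931884766), (99.72863006591797, 144.89720153808594), 26.56505012512207)
((573.408447265625, 270.7726745605469), (42.59457778930664, 25.79457664489746), 88.3265380859375)
```

The side view puts the handset at (0.573, 0.271), matching the release pose within 2 mm. Descending.

play_rows([
  {"x": 0.0005, "y": 0, "z": 0.006, "wx": 0, "wy": 0, "wz": 0, "jaw": 0},
  {"x": 0, "y": 0, "z": 0.018, "wx": 0, "wy": 0, "wz": 0, "jaw": 0},
  {"x": 0, "y": 0, "z": 0.018, "wx": 0, "wy": 0, "wz": 0, "jaw": 0},
  {"x": 0, "y": 0, "z": 0.018, "wx": 0, "wy": 0, "wz": 0, "jaw": 0},
  {"x": 0, "y": 0, "z": 0.018, "wx": 0, "wy": 0, "wz": 0, "jaw": 0},
  {"x": 0, "y": 0, "z": 0.018, "wx": 0, "wy": 0, "wz": 0, "jaw": 0},
  {"x": 0, "y": 0, "z": 0.016, "wx": 0, "wy": 0, "wz": 0, "jaw": 0},
  {"x": 0, "y": 0, "z": 0.012, "wx": 0, "wy": 0, "wz": 0, "jaw": 0},
  {"x": 0, "y": 0, "z": 0.006, "wx": 0, "wy": 0, "wz": 0, "jaw": 0},
  {"x": 0, "y": 0, "z": 0, "wx": 0, "wy": 0, "wz": 0, "jaw": 0},
  {"x": 0, "y": 0, "z": 0, "wx": 0, "wy": 0, "wz": 0, "jaw": 0},
])

```text
clock: 14.2
position: [0.5717, 0.2703, 0.0893]
ee_rot: [-180.0, -0.0, -1.4]
wrist_force: [0.1, 0.4, 1.0]
gripper_width: 0.0853
```

```bash
python3 - <<'E'
from h import *
delta(.5711,.2702,.088,-1.3)
snap("side","10",(190,200,330,340),4)
E
```

```text
clk 14.2 pos [0.5717 0.2703 0.0893] rot [-1.7999e+02 -2.0000e-02 -1.3700e+00] F [0.1 0.4 1. ] w 0.0853
shift in tool [-0.0006  0.0001  0.0013] in target tool [-0.0006  0.0001  0.0013] rotvec [-0.0002 -0.0004 -0.0011]
```

View pics/side10.png

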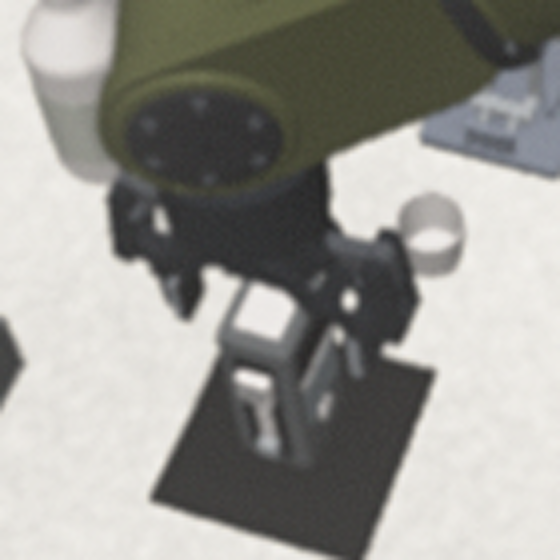

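The fingers straddle the front and back ((185,290) and (360,340)), clear of the buttons. Closing at 60 N.

play_rows([
  {"x": 0, "y": 0, "z": 0, "wx": 0, "wy": 0, "wz": 0, "jaw": 0.3},
  {"x": 0, "y": 0, "z": 0, "wx": 0, "wy": 0, "wz": 0, "jaw": 0.4},
  {"x": 0, "y": 0, "z": 0, "wx": 0, "wy": 0, "wz": 0, "jaw": 0.45},
  {"x": 0, "y": 0, "z": 0, "wx": 0, "wy": 0, "wz": 0, "jaw": 0.5},
  {"x": 0, "y": 0, "z": 0, "wx": 0, "wy": 0, "wz": 0, "jaw": 0.55},
  {"x": 0, "y": 0, "z": 0, "wx": 0, "wy": 0, "wz": 0, "jaw": 0.6},
  {"x": 0, "y": 0, "z": 0, "wx": 0, "wy": 0, "wz": 0, "jaw": 1},
  {"x": 0, "y": 0, "z": 0, "wx": 0, "wy": 0, "wz": 0, "jaw": 1},
  {"x": 0, "y": 0, "z": 0, "wx": 0, "wy": 0, "wz": 0, "jaw": 1},
  {"x": 0, "y": 0, "z": 0, "wx": 0, "wy": 0, "wz": 0, "jaw": 1},
  {"x": 0, "y": 0, "z": 0, "wx": 0, "wy": 0, "wz": 0, "jaw": 1},
], squeeze=60)

```text
clock: 15.17
position: [0.5718, 0.2703, 0.0893]
ee_rot: [-180.0, -0.0, -1.3]
wrist_force: [0.3, 0.1, 5.5]
gripper_width: 0.0398
```

play_rows([
  {"x": 0, "y": 0, "z": -0.003, "wx": 0, "wy": 0, "wz": 0, "jaw": 1},
  {"x": 0, "y": 0, "z": -0.006, "wx": 0, "wy": 0, "wz": 0, "jaw": 1},
  {"x": 0, "y": 0, "z": -0.01, "wx": 0, "wy": 0, "wz": 0, "jaw": 1},
  {"x": 0, "y": 0, "z": -0.016, "wx": 0, "wy": 0, "wz": 0, "jaw": 1},
  {"x": 0, "y": 0, "z": -0.018, "wx": 0, "wy": 0, "wz": 0, "jaw": 1},
  {"x": 0, "y": 0, "z": -0.018, "wx": 0, "wy": 0, "wz": 0, "jaw": 1},
  {"x": 0, "y": 0, "z": -0.018, "wx": 0, "wy": 0, "wz": 0, "jaw": 1},
  {"x": 0, "y": 0, "z": -0.018, "wx": 0, "wy": 0, "wz": 0, "jaw": 1},
  {"x": 0, "y": 0, "z": -0.016, "wx": 0, "wy": 0, "wz": 0, "jaw": 1},
  {"x": 0, "y": 0, "z": -0.01, "wx": 0, "wy": 0, "wz": 0, "jaw": 1},
  {"x": 0, "y": 0, "z": -0.004, "wx": 0, "wy": 0, "wz": 0, "jaw": 1},
  {"x": 0, "y": 0, "z": 0, "wx": 0, "wy": 0, "wz": 0, "jaw": 1},
])

```text
clock: 16.17
position: [0.5717, 0.2703, 0.2267]
ee_rot: [-180.0, -0.1, -1.3]
wrist_force: [0.6, 0.3, -3.2]
gripper_width: 0.0392
```

```bash
python3 - <<'E'
from h import *
delta(.527,.0055,.226,-1.3)
snap("side","11",(190,160,330,300),4)
E
```

```text
clk 16.17 pos [0.5717 0.2703 0.2267] rot [-1.7997e+02 -6.0000e-02 -1.3400e+00] F [ 0.6  0.3 -3.2] w 0.0392
shift in tool [-0.0384  0.2658  0.0006] in target tool [-0.0386  0.2657  0.0007] rotvec [-0.0005 -0.0011 -0.0008]
```

View pics/side11.png

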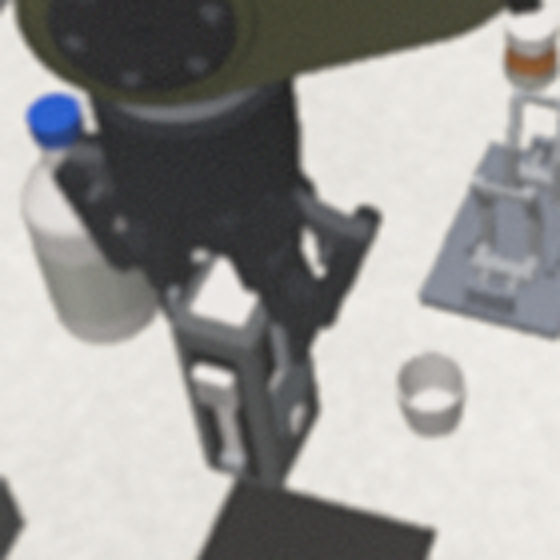

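Held firmly at 39 mm with both buttons free. Now to refine the holder's position from the unobstructed first images.

```bash
python3 - <<'E'
from h import *
t=load("top0.npz"); s=load("side0.npz")
for n,S,(x0,y0,x1,y1) in (("top",t,(290,180,365,235)),("side",s,(285,185,355,250))):
    im=cv2.resize(S["image"][y0:y1,x0:x1],None,fx=8,fy=8,interpolation=cv2.INTER_CUBIC).astype(int)
    m=((im[:,:,2]-im[:,:,0])>4).astype(np.uint8)
    m=cv2.morphologyEx(m,cv2.MORPH_CLOSE,np.ones((25,25)));
    g=cv2.GaussianBlur(im.mean(2).astype(np.float32),(0,0),5)
    c=max(cv2.findContours(m,0,2)[0],key=cv2.contourArea); r=cv2.minAreaRect(c)
    b=(cv2.boxPoints(r)+.5)/8-.5+np.array([x0,y0])
    h=cv2.convexHull(c); hp=(h.reshape(-1,2)+.5)/8-.5+np.array([x0,y0])
    for z in (0,.012):
        P=onz(S,hp,z); print(n,z,cv2.minAreaRect((P[:,:2]*1000).astype(np.float32)))
    v=(im[y0*0:,:].clip(0,255)).astype(np.uint8)[:,:,::-1].copy(); cv2.drawContours(v,[h],-1,(0,0,255),1); cv2.imwrite(f"pics/hold_{n}.png",v)
def c2p(c,k,o): return (np.array(c,float)+.5)/k-.5+np.array(o)
near=c2p([(62,450),(270,508)],6,(285,160)); far=c2p([(362,263),(172,213)],6,(285,160))
print(onz(s,near,0).round(4).tolist(),onz(s,near,.012).round(4).tolist(),onz(s,far,.012).round(4).tolist())
E
```

```text
top 0 ((527.6279296875, 6.433300018310547), (132.53317260742188, 88.19923400878906), 88.8042984008789)
top 0.012 ((527.0536499023438, 6.568897247314453), (131.44277954101562, 87.47358703613281), 88.8042984008789)
side 0 ((529.95556640625, -23.670372009277344), (189.6988067626953, 89.38651275634766), 88.96649932861328)
side 0.012 ((526.9916381835938, -13.871109008789062), (186.9373321533203, 88.0853042602539), 88.96649932861328)
[[0.574, 0.0692, 0.0], [0.4856, 0.0718, 0.0]] [[0.5704, 0.0776, 0.012], [0.4833, 0.0802, 0.012]] [[0.4825, -0.0537, 0.012], [0.5681, -0.0572, 0.012]]
```

View pics/hold_top.png

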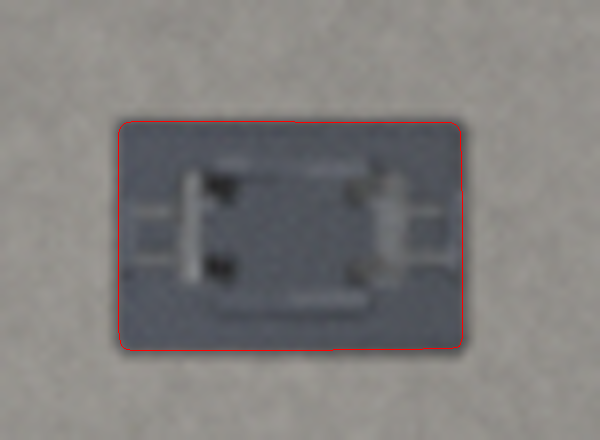

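View pics/hold_side.png

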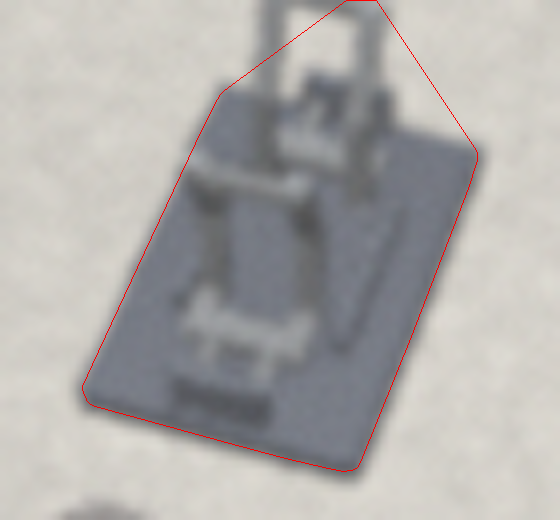

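The top view puts the holder at (0.5267, 0.006), yaw -1.3°. The side view agrees within about 2 mm. Moving above it.

play_rows([
  {"x": -0.001, "y": 0.008, "z": 0, "wx": 0, "wy": 0, "wz": 0, "jaw": 1},
  {"x": -0.003, "y": 0.018, "z": 0, "wx": 0, "wy": 0, "wz": 0, "jaw": 1},
  {"x": -0.004, "y": 0.026, "z": 0, "wx": 0, "wy": 0, "wz": 0, "jaw": 1},
  {"x": -0.004, "y": 0.028, "z": 0, "wx": 0, "wy": 0, "wz": 0, "jaw": 1},
  {"x": -0.004, "y": 0.028, "z": 0, "wx": 0, "wy": 0, "wz": 0, "jaw": 1},
  {"x": -0.004, "y": 0.028, "z": 0, "wx": 0, "wy": 0, "wz": 0, "jaw": 1},
  {"x": -0.004, "y": 0.028, "z": 0, "wx": 0, "wy": 0, "wz": 0, "jaw": 1},
  {"x": -0.004, "y": 0.028, "z": 0, "wx": 0, "wy": 0, "wz": 0, "jaw": 1},
  {"x": -0.004, "y": 0.028, "z": 0, "wx": 0, "wy": 0, "wz": 0, "jaw": 1},
  {"x": -0.004, "y": 0.022, "z": 0, "wx": 0, "wy": 0, "wz": 0, "jaw": 1},
  {"x": -0.002, "y": 0.015, "z": 0, "wx": 0, "wy": 0, "wz": 0, "jaw": 1},
  {"x": -0.001, "y": 0.008, "z": 0, "wx": 0, "wy": 0, "wz": 0, "jaw": 1},
  {"x": 0, "y": 0, "z": 0, "wx": 0, "wy": 0, "wz": 0, "jaw": 1},
  {"x": 0, "y": 0, "z": 0, "wx": 0, "wy": 0, "wz": 0, "jaw": 1},
])

```text
clock: 17.38
position: [0.5262, 0.0063, 0.2255]
ee_rot: [-180.0, 0.0, -1.4]
wrist_force: [0.4, 0.3, -1.6]
gripper_width: 0.0388
```

```bash
python3 - <<'E'
from h import *
delta(.5267,.006,.226,-1.3)
E
```

```text
clk 17.38 pos [0.5262 0.0063 0.2255] rot [-1.7999e+02  4.0000e-02 -1.3800e+00] F [ 0.4  0.3 -1.6] w 0.0388
shift in tool [ 0.0005  0.0003 -0.0005] in target tool [ 0.0005  0.0003 -0.0005] rotvec [-0.0002  0.0007 -0.0013]
```

play_rows([
  {"x": 0.0005, "y": 0.0003, "z": 0.008, "wx": 0, "wy": 0, "wz": 0, "jaw": 1},
  {"x": 0, "y": 0, "z": 0.012, "wx": 0, "wy": 0, "wz": 0, "jaw": 1},
  {"x": 0, "y": 0, "z": 0.012, "wx": 0, "wy": 0, "wz": 0, "jaw": 1},
  {"x": 0, "y": 0, "z": 0.01, "wx": 0, "wy": 0, "wz": 0, "jaw": 1},
  {"x": 0, "y": 0, "z": 0.008, "wx": 0, "wy": 0, "wz": 0, "jaw": 1},
  {"x": 0, "y": 0, "z": 0, "wx": 0, "wy": 0, "wz": 0, "jaw": 1},
  {"x": 0, "y": 0, "z": 0, "wx": 0, "wy": 0, "wz": 0, "jaw": 1},
])

```text
clock: 17.97
position: [0.5268, 0.0062, 0.1756]
ee_rot: [-180.0, 0.0, -1.3]
wrist_force: [-0.6, 0.2, -1.8]
gripper_width: 0.0394
```

```bash
python3 - <<'E'
from h import *
delta(.5267,.006,.175,-1.3)
snap("side","12",(270,120,370,250),5);snap("top","12",(280,150,380,250),5)
E
```

```text
clk 17.97 pos [0.5268 0.0062 0.1756] rot [-1.80e+02  4.00e-02 -1.32e+00] F [-0.6  0.2 -1.8] w 0.0394
shift in tool [-0.0001  0.0002  0.0006] in target tool [-0.0001  0.0002  0.0006] rotvec [-0.      0.0007 -0.0003]
```

View pics/side12.png

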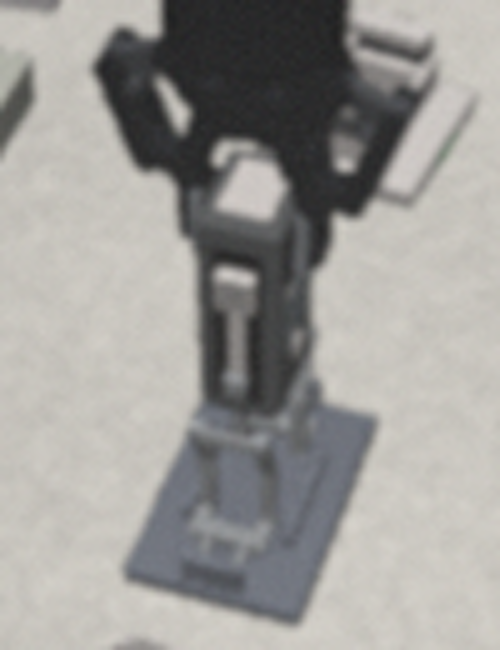

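View pics/top12.png

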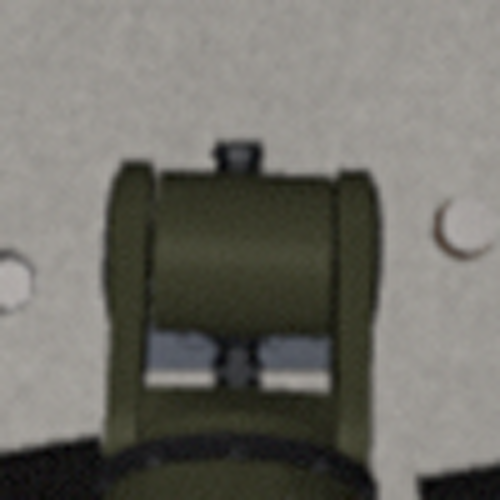

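The side view shows the handset foot (about 240,405) centred on the jaw bar (about 232,430), allowing for the 9 mm depth offset. Pushing down in stages.

play_rows([
  {"x": 0, "y": 0.0001, "z": 0.004, "wx": 0, "wy": 0, "wz": 0, "jaw": 1},
  {"x": 0, "y": 0.0001, "z": 0.005, "wx": 0, "wy": 0, "wz": 0, "jaw": 1},
  {"x": 0, "y": 0, "z": 0.005, "wx": 0, "wy": 0, "wz": 0, "jaw": 1},
  {"x": 0, "y": 0, "z": 0.005, "wx": 0, "wy": 0, "wz": 0, "jaw": 1},
  {"x": 0, "y": 0, "z": 0.004, "wx": 0, "wy": 0, "wz": 0, "jaw": 1},
  {"x": 0, "y": 0, "z": 0.004, "wx": 0, "wy": 0, "wz": 0, "jaw": 1},
  {"x": 0, "y": 0, "z": 0, "wx": 0, "wy": 0, "wz": 0, "jaw": 1},
])

```text
clock: 18.65
position: [0.5268, 0.0058, 0.1482]
ee_rot: [-180.0, 0.0, -1.3]
wrist_force: [-0.4, -0.1, -3.5]
gripper_width: 0.0394
```

play_rows([
  {"x": 0, "y": 0, "z": 0.004, "wx": 0, "wy": 0, "wz": 0, "jaw": 1},
  {"x": 0, "y": 0, "z": 0.004, "wx": 0, "wy": 0, "wz": 0, "jaw": 1},
  {"x": 0, "y": 0, "z": 0.004, "wx": 0, "wy": 0, "wz": 0, "jaw": 1},
  {"x": 0, "y": 0, "z": 0.004, "wx": 0, "wy": 0, "wz": 0, "jaw": 1},
  {"x": 0, "y": 0, "z": 0, "wx": 0, "wy": 0, "wz": 0, "jaw": 1},
])

```text
clock: 19.07
position: [0.5266, 0.0057, 0.1319]
ee_rot: [-180.0, 0.0, -1.3]
wrist_force: [2.0, 0.3, -5.7]
gripper_width: 0.0395
```

```bash
python3 - <<'E'
from h import *
delta(.5267,.006,.0973,-1.3)
snap("side","13",(270,120,370,250),5)
E
```

```text
clk 19.07 pos [0.5266 0.0057 0.1319] rot [-1.80e+02  4.00e-02 -1.35e+00] F [ 2.   0.3 -5.7] w 0.0395
shift in tool [ 0.0001 -0.0003  0.0346] in target tool [ 0.0001 -0.0003  0.0346] rotvec [-0.0001  0.0007 -0.0008]
```

View pics/side13.png

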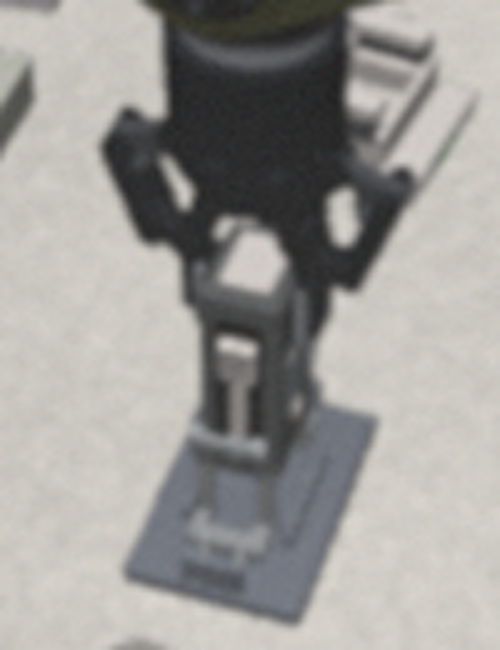

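play_rows([
  {"x": 0, "y": 0, "z": 0.003, "wx": 0, "wy": 0, "wz": 0, "jaw": 1},
  {"x": 0, "y": 0, "z": 0.003, "wx": 0, "wy": 0, "wz": 0, "jaw": 1},
  {"x": 0, "y": 0, "z": 0.003, "wx": 0, "wy": 0, "wz": 0, "jaw": 1},
  {"x": 0, "y": 0, "z": 0.003, "wx": 0, "wy": 0, "wz": 0, "jaw": 1},
])

```text
clock: 19.45
position: [0.5269, 0.0057, 0.1207]
ee_rot: [-180.0, -0.0, -1.3]
wrist_force: [0.4, 1.3, 2.4]
gripper_width: 0.0394
```

play_rows([
  {"x": 0, "y": 0, "z": 0.003, "wx": 0, "wy": 0, "wz": 0, "jaw": 1},
  {"x": 0, "y": 0, "z": 0.003, "wx": 0, "wy": 0, "wz": 0, "jaw": 1},
  {"x": 0, "y": 0, "z": 0.003, "wx": 0, "wy": 0, "wz": 0, "jaw": 1},
  {"x": 0, "y": 0, "z": 0, "wx": 0, "wy": 0, "wz": 0, "jaw": 1},
])

```text
clock: 19.78
position: [0.5267, 0.0057, 0.1111]
ee_rot: [-180.0, 0.0, -1.3]
wrist_force: [1.7, 0.6, -4.9]
gripper_width: 0.0397
```

```bash
python3 - <<'E'
from h import *
delta(.5267,.006,.0973,-1.3)
snap("side","14",(270,120,370,250),5)
E
```

```text
clk 19.78 pos [0.5267 0.0057 0.1111] rot [-1.80e+02  4.00e-02 -1.35e+00] F [ 1.7  0.6 -4.9] w 0.0397
shift in tool [ 0.     -0.0003  0.0138] in target tool [ 0.     -0.0003  0.0138] rotvec [-0.      0.0006 -0.0009]
```

View pics/side14.png

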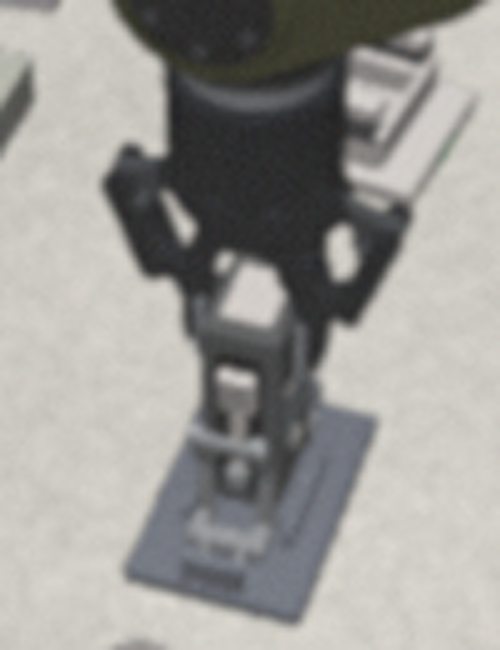

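The handset is sliding down between the jaws, with its tooth (about 237,470) between the prongs. Continuing the last 14 mm.

play_rows([
  {"x": 0, "y": 0, "z": 0.003, "wx": 0, "wy": 0, "wz": 0, "jaw": 1},
  {"x": 0, "y": 0, "z": 0.003, "wx": 0, "wy": 0, "wz": 0, "jaw": 1},
  {"x": 0, "y": 0, "z": 0.003, "wx": 0, "wy": 0, "wz": 0, "jaw": 1},
  {"x": 0, "y": 0, "z": 0.002, "wx": 0, "wy": 0, "wz": 0, "jaw": 1},
  {"x": 0, "y": 0, "z": 0.001, "wx": 0, "wy": 0, "wz": 0, "jaw": 1},
  {"x": 0, "y": 0, "z": 0, "wx": 0, "wy": 0, "wz": 0, "jaw": 1},
])

```text
clock: 20.33
position: [0.5267, 0.0057, 0.0995]
ee_rot: [-180.0, 0.0, -1.3]
wrist_force: [2.1, 0.2, -3.9]
gripper_width: 0.0395
```

play_rows([
  {"x": 0, "y": 0, "z": 0.001, "wx": 0, "wy": 0, "wz": 0, "jaw": 1},
  {"x": 0, "y": 0, "z": 0.0008, "wx": 0, "wy": 0, "wz": 0, "jaw": 1},
  {"x": 0, "y": 0, "z": 0, "wx": 0, "wy": 0, "wz": 0, "jaw": 1},
  {"x": 0, "y": 0, "z": 0, "wx": 0, "wy": 0, "wz": 0, "jaw": 1},
])

```text
clock: 20.67
position: [0.5268, 0.0057, 0.098]
ee_rot: [-180.0, 0.0, -1.3]
wrist_force: [1.9, 0.1, -0.2]
gripper_width: 0.0392
```

play_rows([
  {"x": 0, "y": 0, "z": 0.001, "wx": 0, "wy": 0, "wz": 0, "jaw": 1},
  {"x": 0, "y": 0, "z": 0, "wx": 0, "wy": 0, "wz": 0, "jaw": 1},
  {"x": 0, "y": 0, "z": 0, "wx": 0, "wy": 0, "wz": 0, "jaw": 1},
])

```text
clock: 20.92
position: [0.5269, 0.0057, 0.0973]
ee_rot: [180.0, -0.0, -1.3]
wrist_force: [-1.1, 0.7, 4.5]
gripper_width: 0.0392
```

play_rows([
  {"x": 0, "y": 0, "z": 0.001, "wx": 0, "wy": 0, "wz": 0, "jaw": 1},
  {"x": 0, "y": 0, "z": 0, "wx": 0, "wy": 0, "wz": 0, "jaw": 1},
  {"x": 0, "y": 0, "z": 0, "wx": 0, "wy": 0, "wz": 0, "jaw": 1},
])

```text
clock: 21.17
position: [0.527, 0.0057, 0.0973]
ee_rot: [180.0, -0.0, -1.3]
wrist_force: [-6.7, 1.2, 16.8]
gripper_width: 0.0396
```

play_rows([
  {"x": 0, "y": 0, "z": 0.001, "wx": 0, "wy": 0, "wz": 0, "jaw": 1},
  {"x": 0, "y": 0, "z": 0, "wx": 0, "wy": 0, "wz": 0, "jaw": 1},
  {"x": 0, "y": 0, "z": 0, "wx": 0, "wy": 0, "wz": 0, "jaw": 1},
])

```text
clock: 21.42
position: [0.5271, 0.0057, 0.0972]
ee_rot: [180.0, -0.1, -1.3]
wrist_force: [-11.0, 1.4, 30.3]
gripper_width: 0.0393
```

```bash
python3 - <<'E'
from h import *
delta(.5267,.006,.0973,-1.3)
snap("side","15",(270,120,370,250),5)
E
```

```text
clk 21.42 pos [0.5271 0.0057 0.0972] rot [ 1.80e+02 -6.00e-02 -1.34e+00] F [-11.    1.4  30.3] w 0.0393
shift in tool [-0.0004 -0.0003 -0.0001] in target tool [-0.0004 -0.0003 -0.0001] rotvec [ 0.0001 -0.001  -0.0007]
```

View pics/side15.png

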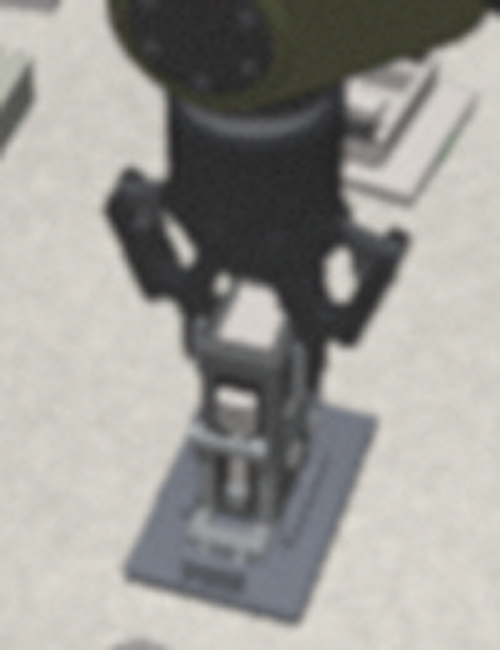

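A hard stop at exactly the predicted height (0.0973), so the foot is on the floor. Relieving the push, then releasing slowly.

play_rows([
  {"x": 0, "y": 0, "z": -0.0015, "wx": 0, "wy": 0, "wz": 0, "jaw": 1},
  {"x": 0, "y": 0, "z": -0.0006, "wx": 0, "wy": 0, "wz": 0, "jaw": 1},
  {"x": 0, "y": 0, "z": 0, "wx": 0, "wy": 0, "wz": 0, "jaw": 1},
  {"x": 0, "y": 0, "z": 0, "wx": 0, "wy": 0, "wz": 0, "jaw": 0.45},
  {"x": 0, "y": 0, "z": 0, "wx": 0, "wy": 0, "wz": 0, "jaw": 0.35},
  {"x": 0, "y": 0, "z": 0, "wx": 0, "wy": 0, "wz": 0, "jaw": 0.2},
  {"x": 0, "y": 0, "z": 0, "wx": 0, "wy": 0, "wz": 0, "jaw": 0.1},
  {"x": 0, "y": 0, "z": 0, "wx": 0, "wy": 0, "wz": 0, "jaw": 0},
  {"x": 0, "y": 0, "z": 0, "wx": 0, "wy": 0, "wz": 0, "jaw": 0},
  {"x": 0, "y": 0, "z": 0, "wx": 0, "wy": 0, "wz": 0, "jaw": 0},
  {"x": 0, "y": 0, "z": 0, "wx": 0, "wy": 0, "wz": 0, "jaw": 0},
  {"x": 0, "y": 0, "z": 0, "wx": 0, "wy": 0, "wz": 0, "jaw": 0},
])

```text
clock: 22.47
position: [0.5268, 0.0057, 0.0972]
ee_rot: [-180.0, -0.0, -1.3]
wrist_force: [-0.7, -0.0, -0.1]
gripper_width: 0.0855
```

play_rows([
  {"x": 0, "y": 0, "z": -0.005, "wx": 0, "wy": 0, "wz": 0, "jaw": 0},
  {"x": 0, "y": 0, "z": -0.012, "wx": 0, "wy": 0, "wz": 0, "jaw": 0},
  {"x": 0, "y": 0, "z": -0.018, "wx": 0, "wy": 0, "wz": 0, "jaw": 0},
  {"x": 0, "y": 0, "z": -0.02, "wx": 0, "wy": 0, "wz": 0, "jaw": 0},
  {"x": 0, "y": 0, "z": -0.02, "wx": 0, "wy": 0, "wz": 0, "jaw": 0},
  {"x": 0, "y": 0, "z": -0.02, "wx": 0, "wy": 0, "wz": 0, "jaw": 0},
  {"x": 0, "y": 0, "z": -0.02, "wx": 0, "wy": 0, "wz": 0, "jaw": 0},
  {"x": 0, "y": 0, "z": -0.02, "wx": 0, "wy": 0, "wz": 0, "jaw": 0},
  {"x": -0.01, "y": 0, "z": -0.01, "wx": 0, "wy": 0, "wz": 0, "jaw": 0},
  {"x": -0.02, "y": 0.01, "z": 0, "wx": 0, "wy": 0, "wz": 0, "jaw": 0},
  {"x": -0.02, "y": 0.02, "z": 0, "wx": 0, "wy": 0, "wz": 0, "jaw": 0},
  {"x": -0.02, "y": 0.03, "z": 0, "wx": 0, "wy": 0, "wz": 0, "jaw": 0},
  {"x": -0.02, "y": 0.03, "z": 0, "wx": 0, "wy": 0, "wz": 0, "jaw": 0},
  {"x": -0.02, "y": 0.03, "z": 0, "wx": 0, "wy": 0, "wz": 0, "jaw": 0},
  {"x": -0.02, "y": 0.03, "z": 0, "wx": 0, "wy": 0, "wz": 0, "jaw": 0},
  {"x": -0.01, "y": 0.03, "z": 0, "wx": 0, "wy": 0, "wz": 0, "jaw": 0},
  {"x": 0, "y": 0.03, "z": 0, "wx": 0, "wy": 0, "wz": 0, "jaw": 0},
  {"x": 0, "y": 0.02, "z": 0, "wx": 0, "wy": 0, "wz": 0, "jaw": 0},
  {"x": 0, "y": 0.01, "z": 0, "wx": 0, "wy": 0, "wz": 0, "jaw": 0},
  {"x": 0, "y": 0, "z": 0, "wx": 0, "wy": 0, "wz": 0, "jaw": 0},
])

```text
clock: 24.13
position: [0.381, -0.2322, 0.2423]
ee_rot: [180.0, 0.0, -1.5]
wrist_force: [-0.0, -0.6, -0.4]
gripper_width: 0.085
```

```bash
python3 - <<'E'
from h import *
o=manip.get_obs(); print(o["position"],o["clock"])
s=snap("side","16",(270,120,370,250),5);t=snap("top","16",(285,160,365,240),7)
cv2.imwrite("pics/full16.png",t["image"][:,:,::-1]); cv2.imwrite("pics/sfull16.png",s["image"][:,:,::-1])
E
```

```text
[ 0.38102466 -0.23217148  0.2423049 ] 24.1333
```

View pics/side16.png

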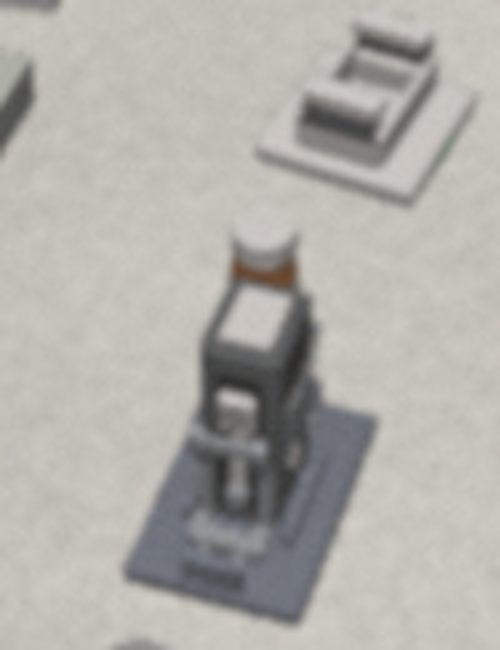

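View pics/top16.png

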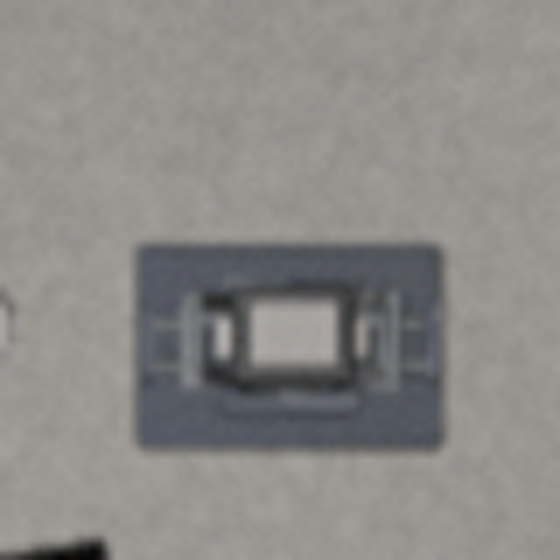

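View pics/full16.png

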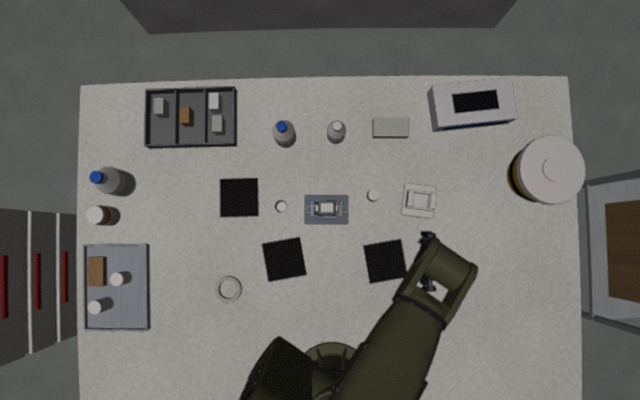

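```bash
python3 - <<'E'
from h import *
t=load("top16.npz"); s=load("side16.npz"); t0=load("top0.npz")
c,b,r=patch(t,(317,200,338,216),110); P=onz(t,b,.132); print("top",onz(t,[c],.132),cv2.minAreaRect((P[:,:2]*1000).astype(np.float32)))
c2,b,r=patch(s,(311,175,331,192),172); print("side",onz(s,[c2],.132)); print(tri(t,s,c,c2))
g=lambda S:cv2.cvtColor(S["image"],cv2.COLOR_RGB2GRAY).astype(int)
d=abs(g(t)-g(t0))
for n,(x,y) in dict(cup=(281,206),jar=(373,195),rinse=(284,132),lotion=(336,131),carton=(391,127),tape=(230,288)).items(): print(n,d[y-14:y+14,x-14:x+14].max())
E
```

```text
top [[0.52636441 0.00605142 0.132     ]] ((526.4613647460938, 6.045238494873047), (35.7315788269043, 26.990943908691406), 88.80795288085938)
side [[0.52782679 0.00718023 0.132     ]]
(array([0.52722882, 0.00625535, 0.13119479]), np.float64(0.0016985663471494467))
cup 10
jar 12
rinse 11
lotion 11
carton 11
tape 13
```

The top of the handset measures (0.527, 0.006, 0.131), with an expected height of 0.132 and yaw -1.2°. It's centred in the holder and square to it, with the jaws spread evenly and everything else unmoved. Handing in.

```bash
python3 -c "
from workcell import manip
print(manip.sign_off())"
```

```text
the job is handed in; nothing more can be done
None
```

The handset is clipped upright in the holder and released, and the job was handed in at about 24 s. The sign-off reported no verdict.

**What I did:** I pinched both side buttons flush (fingers at 49–50 mm), lifted the handset out of the dock and stood it on the mat farthest from the base. I let go there and took it again by front and back at 39 mm with the buttons free. I then pushed it down into the holder until it stopped hard at the predicted floor height, about 30 N on the wrist, and released it.

**Last checks:**
- **Position:** the two views together put the handset's top at (0.527, 0.006, 0.131). The holder measured (0.527, 0.006) and the expected top height is 0.132.
- **Angle:** the handset's yaw is -1.2° and the holder's is about -1.2°.
- **Jaws:** both look spread by similar amounts in the top picture; I had no direct reading of their travel.
- **Other things:** the cup, jar, bottles, carton and tape show no change between the first and last top pictures.

**Disagreements:** the side and top views differed by about 1–2 mm. During insertion the wrist force showed no clear 10 N push and read slightly downward at times, so I relied on position and pictures for that part.

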